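# Empty the belt printer's catch tray into the tote and lock its lid

### The arm

A 6-joint arm with a two-finger parallel gripper is mounted at the origin on a cart in front of the work surface, level with it; the furniture and walls round the work are solid. World frame = base frame: x ahead of the robot, y to its left, z up, the work surface at z = 0. Lengths are in m, angles in degrees, forces in N, time in s.
With the tool pointing down it reaches from about 0.4 to 0.825 m from the base axis. Payload 7 kg.
Tool frame: the origin (TCP) lies at the very end of the fingers, on their centre line; the grasp point (between the pads) lies 19 mm behind it; z points along the fingers, y is the line along which they close (so a half turn about z gives the same grasp; the last joint's range is limited). The gripper opens to 88 mm and grips with 3 to 60 N. Pads are 19 mm wide; open, the fingers measure 130 mm over their backs; the gripper's body (78 mm by 193 mm) begins 47 mm behind the grasp point.
Start: joints at [92.08, 20.546, 0.682, 0, -70.136, -16.507], TCP at [0.168, 0.654, 0.227] pointing down, gripper open.
Joint ranges: [-176.03, 176.03], [-82.01, 121.73], [-58.28, 71.71], [-173.87, 95.51], [-174.79, -0.11], [-173.66, 173.66]. Speed limits (degrees/s): [136.94, 136.94, 172.46, 180, 180, 180].

### API

Orientations are given as [roll, pitch, yaw] about the fixed x, y, z axes, in that order (R = Rz(yaw) Ry(pitch) Rx(roll)).
In Python, from plant import get_obs, snapshot, camera_params, close_job, boxes_of, cut_out, landmark_of gives the robot as it stands.
- The arm moves only by the shell command python3 -m inch 'ROWS' [OPENING]. ROWS is text: rows parted by semicolons, each of 6 numbers parted by spaces: the shift along the tool's x, y, z in units of 30 cm (1.0 is 30 cm), then the turn, a rotation vector about the tool's x, y, z in units of pi rad (1.0 is pi rad). A call has 1 to 10 rows; each row is the pose to reach, as a shift and turn from the pose commanded when the call began, along the tool's axes at that moment, turning the shorter way round; what a row does not reach only later rows make up. A row lasts 1/12 s, in which the tool goes at most 41.7 mm and 7.16 degrees, less where a joint would pass 70% of its speed; a pose out of reach is approached as far as the arm can. A call with a number of a shift or a turn outside -1 to 1 is refused whole. A call with a gripper value outside its range is refused whole. OPENING is the closure, from -1 (fully open) to 1 (shut), set as the call begins (- or left out, the last holds). The fingers move at their own pace and stop on an object; the grip force is fixed at half the most. Time passes only in rows, so rows that repeat a pose let the fingers close. It gives the time, the measured TCP pose, the force, the opening and the grip force at its end, in the units of the state.
- get_obs(): the state, without advancing time (a new reading comes with each control period).
- snapshot(name): name is "scene" or "top" or "wrist"; returns the picture (384x512x3 uint8, red, green, blue); there is no depth.
- camera_params(name): a dict with "mtx" (3x3 intrinsics, pixels), "k1" (the pictures are not rectified: a ray, as slopes to the right and down, at radius r is drawn at 1 + k1 r^2 times it, then the intrinsics apply), "rvec" (rotation vector, rad) and "tvec" (3), from world to camera coordinates, as OpenCV has them. Camera axes: x right, y down, z forward; pixel columns grow to the right and rows downward; lengths in m; the calibration is good to about 2 mm. A picture is of the moment at which its call begins: read the wrist's pose just before it. camera_params takes no time and is no camera call; for the wrist camera it gives the pose at the moment of the call.
- close_job(): hands the job in; it is judged then, once.
Trained networks look in the newest picture that a camera, given by its name, has taken for a name from the list of things; names that differ only in an ending like _2 or _b are one class to them, and where a whole thing is asked for, a point or a joint stands for the part that bears it (a point fixed in the world has none). Each returns a list of dicts, best first, with "p" (0 to 1); they miss things now and then, are a little off and sometimes report something else, mostly with a low value. They report only what shows in the picture. A call takes as long as a camera call.
- boxes_of(camera, thing): "rect" ([left, top, width, height] in pixels, round what is visible of it).
- cut_out(camera, thing): "pixels" (384x512 bool, what is visible of it) and "rect" ([left, top, width, height] in pixels, round what is visible of it).
- landmark_of(camera, thing): "uv" ([column, row] in pixels: a listed point, or the origin of a listed thing).
The state is a dict: "clock": time; "joint_pos": joint angles; "qvel": joint speeds; "tau": joint torques, N m; "tool_pos": TCP position; "orientation": TCP orientation; "force": force on the tool from outside, world axes, zero at the start; "moment": the same for the moment, N m; "opening": finger opening in m; "gripper_force": force on a finger pad.
Only numpy, scipy, OpenCV 4.12 (cv2) and the standard library are available. Lean on these libraries where they do the work, as an engineer would, in place of code of your own. Each camera call takes 0.05 s, during which the arm holds its last target. There are 200 camera calls.

### The job

Collect every finished gear and bracket from the printer's catch tray into the grey tote, then swing the tote's lid fully shut. Lock both lid catches: turn each orange wing in line with its white dashes so that the blade meets the slot, push it in against its spring, and give it a full quarter turn (either way) so that it stays in. Leave the tweezers, the scraper and the tape roll where they lie.

Things in the scene. Friction and masses are not known exactly. Their poses are not given: they have to be found in the camera images.
- tote: grey parts tote, fixed, 158 x 270 mm outside (inside 150 x 262), walls 4 mm, rim at z 75 mm, inner floor at z 4 mm. Origin: centre of its underside; x points from the front (latch side, to the robot) to the hinge side, y along its length. Two steel keeper plates with slots 29 x 9 mm along y stand out from the front wall at x -95, y +85 and -85 mm, top at z 64 mm.
- lid (a joint): angle of the tote's blue-grey lid, rad: 0 = shut flat on the rim, 1.57 = upright, 1.9 = leaning back as far as it goes. Stiff friction hinge (0.6 N m): it stays where it is left and must be pushed all the way down. About 0.4 kg.
- lid_hinge (a point): middle of the lid's hinge line: tote x 82 mm, y 0, z 75.5 mm. The frame turns with the lid: z is the lid's outward normal, -x points from the hinge to the free edge.
- lid_edge (a point): middle of the lid's free edge, outer face, 195 mm from the hinge. The lid is 6 mm thick, 276 mm long in y and overhangs the tote's front by 34 mm; the catches stand 32 mm proud on its outer face, 18 mm from this edge, 85 mm to either side; between them the lid is clear.
- left_push (a joint): how far the left catch is pressed in, m: 0 = sprung out, 0.012 = end of travel; spring 1.8 N at 0, 5 N pressed in. With the blade out of line it stops on the keeper plate at 0.002 to 0.003; through the slot it passes 0.010; locked it rests at about 0.010. Let go unturned, it springs out again.
- left_turn (a joint): angle of the left catch's wing and blade, rad, positive clockwise seen from above on the shut lid: 0 = wing along the lid's front edge, pointing at the two white dashes, blade in line with the slot (enters within about 0.1); stops at +1.57 and -1.57, either locks. Friction 0.02 N m holds it where it is left. Starts 0.35 to 1.2 out of line.
- left_wing (a point): middle of the left catch's orange wing: 12 mm thick (x of this frame), 36 mm long (y), 16 mm tall (z), on a black disc 32 mm across whose top is 8 mm below this point. While out, 12 mm of shaft show between disc and lid, and this point is 30 mm over the lid's top face. On the shut lid it is at tote x -95, y +85 mm, z 106 mm when out.
- right_push (a joint): how far the right catch is pressed in, m: 0 = sprung out, 0.012 = end of travel; spring 1.8 N at 0, 5 N pressed in. With the blade out of line it stops on the keeper plate at 0.002 to 0.003; through the slot it passes 0.010; locked it rests at about 0.010. Let go unturned, it springs out again.
- right_turn (a joint): angle of the right catch's wing and blade, rad, positive clockwise seen from above on the shut lid: 0 = wing along the lid's front edge, pointing at the two white dashes, blade in line with the slot (enters within about 0.1); stops at +1.57 and -1.57, either locks. Friction 0.02 N m holds it where it is left. Starts 0.35 to 1.2 out of line.
- right_wing (a point): middle of the right catch's orange wing: 12 mm thick (x of this frame), 36 mm long (y), 16 mm tall (z), on a black disc 32 mm across whose top is 8 mm below this point. While out, 12 mm of shaft show between disc and lid, and this point is 30 mm over the lid's top face. On the shut lid it is at tote x -95, y -85 mm, z 106 mm when out.
- tray: aluminium catch tray of the belt printer, fixed, 220 mm (x) by 300 mm, 16 mm high, walls and floor 3 mm (floor top at z 3 mm). Origin: centre of its underside; its +x side (two small hook tabs to z 41 mm) is against the printer's nose.
- belt_nose (a point): middle of the belt printer's nose drum, fixed, beyond the tray: the drum is 212 mm long, its axis 48 mm over the table. The frame's x points from the tray to the printer, which stands 270 mm deep and 290 mm wide behind this point, belt top at z 70 mm; its gantry leans back from 90 mm beyond this point (low) to 270 mm beyond it at z 245 mm. Leave it alone.
- gear_blue: printed spur gear, blue, 48 mm across the teeth and 9 mm thick (a small hub in the middle rises to 13 mm and is not solid to touch); about 25 g. Origin: centre of its underside, z = its axis. Starts flat, hub up, on the floor of the catch tray. May be absent.
- gear_blue_b: printed spur gear, blue (a second one), 48 mm across the teeth and 9 mm thick (a small hub in the middle rises to 13 mm and is not solid to touch); about 25 g. Origin: centre of its underside, z = its axis. Starts flat, hub up, on the floor of the catch tray. May be absent.
- gear_orange: printed spur gear, orange, 34 mm across the teeth and 9 mm thick (a small hub in the middle rises to 13 mm and is not solid to touch); about 25 g. Origin: centre of its underside, z = its axis. Starts flat, hub up, on the floor of the catch tray. May be absent.
- gear_white: printed spur gear, white, 40 mm across the teeth and 9 mm thick (a small hub in the middle rises to 13 mm and is not solid to touch); about 25 g. Origin: centre of its underside, z = its axis. Starts flat, hub up, on the floor of the catch tray. May be absent.
- bracket_orange: printed L bracket, orange, about 25 g: a base 18 mm (x) by 50 mm (y), 5 mm thick, and at its +y end a leg 5 mm thick, 18 mm wide, that rises along +z to 34 mm. Origin: centre of the underside of the base. Starts standing on its base, leg up, in the catch tray. May be absent.
- bracket_grey: printed L bracket, light grey, about 25 g: a base 18 mm (x) by 50 mm (y), 5 mm thick, and at its +y end a leg 5 mm thick, 18 mm wide, that rises along +z to 34 mm. Origin: centre of the underside of the base. Starts standing on its base, leg up, in the catch tray. May be absent.
- tweezers: bystander: steel tweezers, 124 x 12 x 8 mm, lying near the front edge of the table
- scraper: bystander: bed scraper with red handle, 142 x 40 x 14 mm, lying to the right
- tape_roll: bystander: roll of black tape, 72 mm across, 12 mm high, lying beyond the tote

How it is judged (in metres and radians):
On the way, in this order (a step that is already met when the one before it is completed fails the run):
1. every part that came is in the tote, with the lid still open (x of gear_blue in the frame of tote between -0.075 and 0.075 m and y of gear_blue in the frame of tote between -0.131 and 0.131 m and z of gear_blue in the frame of tote between 0 and 0.06 m and x of gear_orange in the frame of tote between -0.075 and 0.075 m and y of gear_orange in the frame of tote between -0.131 and 0.131 m and z of gear_orange in the frame of tote between 0 and 0.06 m and x of gear_white in the frame of tote between -0.075 and 0.075 m and y of gear_white in the frame of tote between -0.131 and 0.131 m and z of gear_white in the frame of tote between 0 and 0.06 m and x of gear_blue_b in the frame of tote between -0.075 and 0.075 m and y of gear_blue_b in the frame of tote between -0.131 and 0.131 m and z of gear_blue_b in the frame of tote between 0 and 0.06 m and x of bracket_orange in the frame of tote between -0.075 and 0.075 m and y of bracket_orange in the frame of tote between -0.131 and 0.131 m and z of bracket_orange in the frame of tote between 0 and 0.06 m and x of bracket_grey in the frame of tote between -0.075 and 0.075 m and y of bracket_grey in the frame of tote between -0.131 and 0.131 m and z of bracket_grey in the frame of tote between 0 and 0.06 m and value of joint lid above 0.5 rad), for 0.2 s.
2. the lid is shut on the loaded tote (x of gear_blue in the frame of tote between -0.075 and 0.075 m and y of gear_blue in the frame of tote between -0.131 and 0.131 m and z of gear_blue in the frame of tote between 0 and 0.06 m and x of gear_orange in the frame of tote between -0.075 and 0.075 m and y of gear_orange in the frame of tote between -0.131 and 0.131 m and z of gear_orange in the frame of tote between 0 and 0.06 m and x of gear_white in the frame of tote between -0.075 and 0.075 m and y of gear_white in the frame of tote between -0.131 and 0.131 m and z of gear_white in the frame of tote between 0 and 0.06 m and x of gear_blue_b in the frame of tote between -0.075 and 0.075 m and y of gear_blue_b in the frame of tote between -0.131 and 0.131 m and z of gear_blue_b in the frame of tote between 0 and 0.06 m and x of bracket_orange in the frame of tote between -0.075 and 0.075 m and y of bracket_orange in the frame of tote between -0.131 and 0.131 m and z of bracket_orange in the frame of tote between 0 and 0.06 m and x of bracket_grey in the frame of tote between -0.075 and 0.075 m and y of bracket_grey in the frame of tote between -0.131 and 0.131 m and z of bracket_grey in the frame of tote between 0 and 0.06 m and value of joint lid below 0.04 rad), for 0.2 s.
At the end, for the whole second after the job is handed in: every part present lies at rest inside the tote (between its walls, origin below 60 mm over its underside); the lid is within 0.04 rad of shut; both catches are pressed in by more than 8 mm and turned more than 1.3 rad to either side, and stay so after release (all of step 2 and value of joint each of left_push, right_push above 0.008 m and (value of joint left_turn above 1.3 rad or value of joint left_turn below -1.3 rad) and (value of joint right_turn above 1.3 rad or value of joint right_turn below -1.3 rad) and velocity of joint lid below 0.05 rad/s and linear speed of each of gear_blue, gear_orange, gear_white, gear_blue_b, bracket_orange, bracket_grey below 0.03 m/s); the robot touches nothing.
It fails at once if the tweezers, scraper or tape roll is pushed more than 3 cm (distance of any of tweezers, scraper, tape_roll from where it was at the start of the episode above 0.03 m).
Of gear_blue, gear_orange, gear_white, gear_blue_b, bracket_orange, bracket_grey only 3 to 5 are there at a start; the rules pass over those that are not, and their reading is None.
At some moment in a run one of gear_blue, gear_orange, gear_white, gear_blue_b, bracket_orange, bracket_grey may be knocked a few centimetres aside while the robot is not near it.
Once in a run the grip may slacken for a moment while it holds something.
It also fails if it takes over 210 s, if anything falls off the work surface, if the arm or the gripper's body presses on something with over 40 N, if the wrist force passes 120 N, or if a joint passes its speed limit or range.

## Working session

There is one attempt and no reset: what is moved stays moved. The work goes in short steps, Python scripts to look and compute and a shell command to move; the robot and the scene stay as the last step left them, time stands still between calls to the robot, and variables do not carry over. Pictures are saved under pics/ and viewed, at most 16 in all, crops included, and the job is handed in when it is done.

```bash
ls; mkdir -p pics; cat > h.py <<'E'
import numpy as np, cv2
from plant import *
from scipy.spatial.transform import Rotation as R
def P(n):
    c=camera_params(n); return np.array(c['mtx'],float),float(c['k1']),R.from_rotvec(np.ravel(c['rvec'])).as_matrix(),np.ravel(c['tvec'])
def ray(c,uv):
    K,k1,Rm,t=c; d=np.linalg.inv(K)@[uv[0],uv[1],1]; s=d[:2].copy(); u=s.copy()
    for _ in range(20): u=s/(1+k1*(u@u))
    return -Rm.T@t, Rm.T@np.array([u[0],u[1],1])
def onz(c,uv,z):
    o,d=ray(c,uv); return o+d*(z-o[2])/d[2]
def tri(rs):
    A=0;b=0
    for o,d in rs:
        d=d/np.linalg.norm(d); M=np.eye(3)-np.outer(d,d); A=A+M; b=b+M@o
    return np.linalg.solve(A,b)
def proj(c,X):
    K,k1,Rm,t=c; p=Rm@np.asarray(X,float)+t; s=p[:2]/p[2]; s=s*(1+k1*(s@s)); return (K@[s[0],s[1],1])[:2]
def save(n,f,img=None):
    im=snapshot(n) if img is None else img
    cv2.imwrite('pics/'+f,cv2.cvtColor(im,cv2.COLOR_RGB2BGR)); return im
def step(target,yaw=None):
    """shift (tool axes, units) and turn to reach target pointing down with tool yaw"""
    o=get_obs(); Rm=R.from_euler('xyz',o['orientation'],degrees=True)
    print('shift',np.round(Rm.inv().apply(np.array(target)-o['tool_pos'])/.3,4))
    if yaw is not None:
        Rt=R.from_euler('xyz',[180,0,yaw],degrees=True)
        for q in (Rt,Rt*R.from_euler('z',180,degrees=True)): print('turn',np.round((Rm.inv()*q).as_rotvec()/np.pi,4))
E
cat > m1.py <<'E'
from h import *
o=get_obs(); print(o['clock'],o['tool_pos'],o['orientation'],o['opening'])
names=['gear_blue','gear_orange','gear_white','bracket_orange','bracket_grey','tote','tray','lid_hinge','lid_edge','left_wing','right_wing','belt_nose','tweezers','scraper','tape_roll']
for cam in ('scene','top'):
    save(cam,cam+'0.png'); c=P(cam)
    for n in names:
        L=landmark_of(cam,n)
        print(cam,n,[(np.round(d['uv'],1).tolist(),round(d['p'],2),np.round(onz(c,d['uv'],0.005),3)[:2].tolist()) for d in L[:3]])
E
python3 m1.py
```

```text
pics
0.0 [0.1680662  0.65323944 0.22560928] [ 1.79904235e+02 -7.52269198e-03 -1.44342052e+01] 0.08778696184658644
scene gear_blue [([279.3, 251.1], 0.73, [0.501, -0.262]), ([186.2, 184.9], 0.72, [0.529, 0.172])]
scene gear_orange [([278.9, 222.8], 0.38, [0.593, -0.179])]
scene gear_white [([302.9, 265.2], 0.45, [0.503, -0.341])]
scene bracket_orange [([323.2, 250.8], 0.42, [0.586, -0.345])]
scene bracket_grey [([264.0, 237.8], 0.47, [0.512, -0.194])]
scene tote [([186.4, 185.9], 0.66, [0.526, 0.167])]
scene tray [([185.9, 185.7], 0.44, [0.525, 0.169]), ([197.3, 155.9], 0.34, [0.681, 0.296])]
scene lid_hinge [([198.1, 154.7], 0.94, [0.689, 0.301]), ([227.5, 107.4], 0.36, [1.065, 0.544])]
scene lid_edge [([201.0, 97.1], 0.7, [1.058, 0.719])]
scene left_wing [([184.9, 96.0], 0.42, [1.011, 0.782])]
scene right_wing [([229.8, 106.1], 0.48, [1.082, 0.547])]
scene belt_nose [([320.9, 205.7], 0.76, [0.751, -0.214])]
scene tweezers [([189.9, 232.4], 0.54, [0.381, -0.029]), ([200.6, 97.9], 0.38, [1.05, 0.713])]
scene scraper [([327.6, 336.4], 0.85, [0.368, -0.518])]
scene tape_roll [([301.8, 2
[... 479 characters left out ...]

top tote [([174.7, 214.6], 0.74, [0.522, 0.175])]
top tray [([304.2, 205.8], 0.8, [0.551, -0.261]), ([324.7, 196.2], 0.46, [0.584, -0.332])]
top lid_hinge [([161.9, 184.9], 0.91, [0.624, 0.222])]
top lid_edge [([142.0, 155.3], 0.86, [0.729, 0.297])]
top left_wing [([114.9, 164.5], 0.47, [0.697, 0.392]), ([142.5, 157.1], 0.28, [0.723, 0.295])]
top right_wing [([171.6, 144.8], 0.61, [0.767, 0.195])]
top belt_nose [([301.7, 159.3], 0.79, [0.714, -0.257])]
top tweezers [([236.8, 261.3], 0.36, [0.367, -0.034])]
top scraper [([379.7, 255.9], 0.81, [0.38, -0.513]), ([281.4, 214.4], 0.24, [0.522, -0.183])]
top tape_roll [([143.1, 155.0], 0.69, [0.73, 0.293]), ([216.9, 148.1], 0.52, [0.754, 0.036])]
```

```bash
python3 -c "
import cv2;a=cv2.imread('pics/scene0.png');b=cv2.imread('pics/top0.png');cv2.imwrite('pics/both.png',cv2.resize(cv2.vconcat([a,b]),(400*512//384*1,600)) if 0 else cv2.resize(cv2.hconcat([a,b]),(800,300)))"
```

```text
(no output)
```

View pics/top0.png

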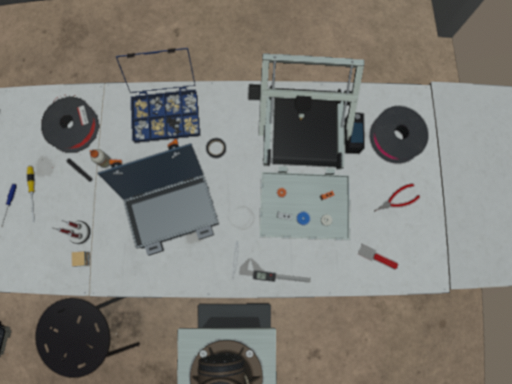

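View pics/scene0.png

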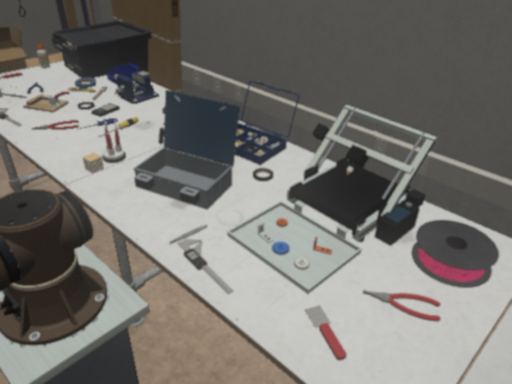

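The top view shows the tray's five parts: orange gear (282,192), orange bracket (327,196), grey bracket (283,215), blue gear (303,218) and white gear (327,220). The tote is open at (174,214), and the tape roll is at (216,148). The scene view shows the same five parts. Next I'll move the wrist over the tray.

```bash
python3 - <<'E'
from h import *
step([.43,.2,.25],-20); 
o=get_obs();Rm=R.from_euler('xyz',o['orientation'],degrees=True)
print('2nd',np.round(Rm.inv().apply(np.array([.12,-.46,.05]))/.3,3))
c=P('wrist'); print(c[0],c[1]); print('cam in tool',Rm.inv().apply(-c[2].T@c[3]-o['tool_pos']), Rm.inv().apply(c[2][2]), Rm.inv().apply(c[2][0]))
for n in ['lid_hinge','lid_edge','left_wing','right_wing','tote','belt_nose']:
    try:
        rs=[]
        for cam in('scene','top'): rs.append(ray(P(cam),landmark_of(cam,n)[0]['uv']))
        print(n,np.round(tri(rs),3))
    except Exception as e: print(n,e)
E
```

```text
shift [ 1.222   1.2471 -0.0781]
turn [0.    0.    0.031]
turn [-0.     0.    -0.969]
2nd [ 0.769  1.385 -0.167]
[[314.17246109   0.         256.48606512]
 [  0.         314.17246109 186.88024736]
 [  0.           0.           1.        ]] -0.06828682211983632
cam in tool [ 0.07876179  0.00153029 -0.1577347 ] [-2.88617397e-01  4.28110700e-04  9.57444419e-01] [-2.86215196e-04  9.99999817e-01 -5.33417186e-04]
lid_hinge [0.611 0.206 0.073]
lid_edge [0.654 0.223 0.261]
left_wing [0.638 0.299 0.247]
right_wing [0.695 0.141 0.243]
tote [0.526 0.173 0.002]
belt_nose [ 0.7   -0.249  0.05 ]
```

```bash
r="0.87 0.89 -0.06 0 0 0";
python3 -m inch '.87 .89 -.06 0 0 0;.87 .89 -.06 0 0 0;.87 .89 -.06 0 0 0;.87 .89 -.06 0 0 0;.87 .89 -.06 0 0 0;.87 .89 -.06 0 0 0;.87 .89 -.06 0 0 0;.87 .89 -.06 0 0 0;.87 .89 -.06 0 0 0;.87 .89 -.06 0 0 0'
python3 -m inch '.35 .36 -.02 0 0 0;.35 .36 -.02 0 0 0;.35 .36 -.02 0 0 0;.35 .36 -.02 0 0 0'
python3 -m inch '.38 .69 -.08 0 0 0;.38 .69 -.08 0 0 0;.38 .69 -.08 0 0 0;.38 .69 -.08 0 0 0;.38 .69 -.08 0 0 0;.38 .69 -.08 0 0 0'
python3 -m inch '.38 .69 -.08 0 0 0.08;.38 .69 -.08 0 0 0.08;.38 .69 -.08 0 0 0.08;.38 .69 -.08 0 0 0.08;.38 .69 -.08 0 0 0.08;.38 .69 -.08 0 0 0.08;.38 .69 -.08 0 0 0.08'
cat > m2.py <<'E'
from h import *
import sys
o=get_obs(); print(o['clock'],o['tool_pos'],o['orientation'],o['joint_pos'])
tag=sys.argv[1]; c=P('wrist'); save('wrist',tag+'.png')
H=dict(gear_blue=.016,gear_orange=.016,gear_white=.016,bracket_orange=.003,bracket_grey=.003,tray=0)
for n in H:
    L=landmark_of('wrist',n)
    for d in L[:2]: print(n,np.round(d['uv'],1),round(d['p'],2),np.round(onz(c,d['uv'],.003),4))
E
python3 m2.py w1
```

```text
clock: 3.03
tool_pos: [0.3562, 0.3252, 0.2455]
orientation: [-180.0, -0.0, -14.6]
force: [0.4, -1.5, -0.9]
opening: 0.0874
gripper_force: 0.0
clock: 3.37
tool_pos: [0.43, 0.1968, 0.2511]
orientation: [-180.0, -0.0, -14.4]
force: [0.2, 0.3, 0.1]
opening: 0.0874
gripper_force: 0.0
clock: 3.87
tool_pos: [0.4884, -0.0323, 0.2753]
orientation: [-180.0, -0.1, -14.5]
force: [0.9, -0.3, 0.8]
opening: 0.088
gripper_force: 0.0
clock: 4.45
tool_pos: [0.5476, -0.2631, 0.298]
orientation: [179.9, 0.0, -29.0]
force: [-0.2, 0.3, 0.2]
opening: 0.0877
gripper_force: 0.0
4.45 [ 0.54763265 -0.26308311  0.29801643] [ 1.79920040e+02  1.54649997e-02 -2.90478567e+01] [-7.21197265e+00  1.21361662e+01 -1.73290660e+00  7.05132314e-02
 -7.61750336e+01  6.81472507e+01]
gear_blue [266.8 175.6] 0.95 [ 0.5044 -0.2589  0.003 ]
gear_orange [192.  146.1] 0.84 [ 0.5962 -0.1851  0.003 ]
gear_orange [225.5 184. ] 0.17 [ 0.5231 -0.1985  0.003 ]
gear_white [316.1 154.9] 0.88 [ 0.4968 -0.3371  0.003 ]
bracket_orange [288.1  97.7] 0.62 [ 0.5886 -0.3386  0.003 ]
tray [250.6 144.9] 0.89 [ 0.5562 -0.2604  0.003 ]
tray [185.3 295.6] 0.71 [ 0.3865 -0.0371  0.003 ]
```

View pics/w1.png

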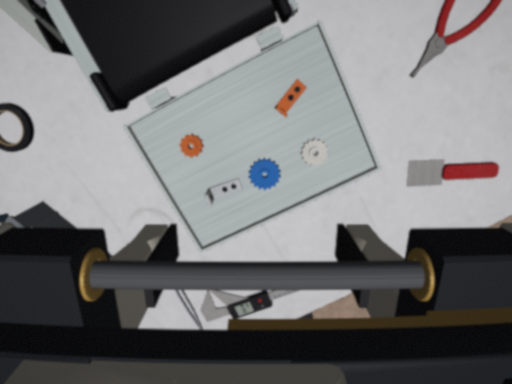

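The wrist view shows the orange gear (192,146), grey bracket (225,190, leg at the left end), blue gear (265,174), white gear (314,152) and orange bracket (291,97, leg at lower left). I'll take a second viewpoint for heights.

```bash

cat > m3.py <<'E'
from h import *
import sys,pickle,os
out={}
c=P('wrist'); save('wrist',sys.argv[1]+'.png')
for n in ['gear_blue','gear_orange','gear_white','bracket_orange','bracket_grey']:
    L=cut_out('wrist',n); 
    if not L: print(n,'none'); continue
    d=L[0]; m=np.asarray(d['pixels']).astype(np.uint8)
    r,cc=np.nonzero(m); 
    ct=max(cv2.findContours(m,cv2.RETR_EXTERNAL,cv2.CHAIN_APPROX_NONE)[0],key=cv2.contourArea)
    (u,v),_=cv2.minEnclosingCircle(ct) if 'gear' in n else ((cc.mean(),r.mean()),0)
    box=cv2.boxPoints(cv2.minAreaRect(ct))
    out[n]=dict(uv=(u,v),box=box,p=d['p'])
    print(n,round(d['p'],2),np.round([u,v],1),'box on floor',np.round([onz(c,b,.008)[:2] for b in box],3).tolist(),np.round(onz(c,(u,v),.01),4))
pickle.dump((c,out),open(sys.argv[1]+'.pkl','wb'))
if len(sys.argv)>2:
    c0,o0=pickle.load(open(sys.argv[2]+'.pkl','rb'))
    for n in out:
        if n in o0: print('TRI',n,np.round(tri([ray(c,out[n]['uv']),ray(c0,o0[n]['uv'])]),4))
E
python3 m3.py a1
python3 -m inch '0 -.4 0 0 0 0;0 -.4 0 0 0 0;0 -.4 0 0 0 0;0 -.4 0 0 0 0'
python3 m3.py a2 a1
```

```text
gear_blue 0.71 [267.8 170.9] box on floor [[0.542, -0.251], [0.521, -0.289], [0.479, -0.267], [0.501, -0.228]] [ 0.5111 -0.2583  0.01  ]
gear_orange 0.76 [194.8 143.4] box on floor [[0.617, -0.18], [0.603, -0.206], [0.577, -0.19], [0.591, -0.163]] [ 0.597  -0.1859  0.01  ]
gear_white 0.94 [317.6 148.9] box on floor [[0.528, -0.326], [0.51, -0.36], [0.478, -0.346], [0.497, -0.311]] [ 0.5053 -0.3364  0.01  ]
bracket_orange 0.66 [294.5  95. ] box on floor [[0.586, -0.315], [0.608, -0.36], [0.59, -0.369], [0.568, -0.323]] [ 0.5881 -0.3411  0.01  ]
bracket_grey 0.62 [225.6 186.8] box on floor [[0.533, -0.163], [0.531, -0.222], [0.506, -0.22], [0.508, -0.161]] [ 0.5199 -0.1918  0.01  ]
clock: 5.43
tool_pos: [0.6072, -0.1487, 0.2979]
orientation: [-180.0, 0.0, -28.6]
force: [-0.9, -1.1, -0.2]
opening: 0.0875
gripper_force: 0.0
gear_blue 0.58 [351.5 171.5] box on floor [[0.526, -0.229], [0.54, -0.271], [0.496, -0.286], [0.481, -0.243]] [ 0.5119 -0.2572  0.01  ]
gear_orange 0.85 [281.4 142.4] box on floor [[0.62, -0.181], [0.606, -0.207], [0.578, -0.193], [0.592, -0.166]] [ 0.599  -0.1862  0.01  ]
gear_white 0.75 [ 71.5 219. ] box on floor [[0.662, 0.203], [0.647, 0.113], [0.626, 0.12], [0.641, 0.211]] [0.6511 0.1568 0.01  ]
bracket_orange 0.81 [382.3  97.6] box on floor [[0.587, -0.313], [0.608, -0.357], [0.583, -0.37], [0.562, -0.325]] [ 0.5879 -0.3385  0.01  ]
bracket_grey 0.67 [309.9 187.2] box on floor [[0.534, -0.171], [0.528, -0.221], [0.498, -0.218], [0.503, -0.167]] [ 0.5196 -0.1929  0.01  ]
TRI gear_blue [ 0.5101 -0.2579  0.0053]
TRI gear_orange [ 0.5978 -0.1858  0.0076]
TRI gear_white [ 0.6667 -0.2877  0.5933]
TRI bracket_orange [ 0.587  -0.3416  0.0019]
TRI bracket_grey [ 0.5208 -0.1928  0.0136]
```

```bash
python3 -c "
from h import *
step([.521,-.18,.12],-95)"
python3 -c "
import cv2;a=cv2.imread('pics/a2.png')[60:260,200:460];cv2.imwrite('pics/a2c.png',cv2.resize(a,(780,600),interpolation=2))"
```

```text
shift [-0.2016  0.2096  0.5958]
turn [-0.000e+00 -1.000e-04  3.673e-01]
turn [ 1.000e-04 -0.000e+00 -6.327e-01]
```

View pics/a2c.png

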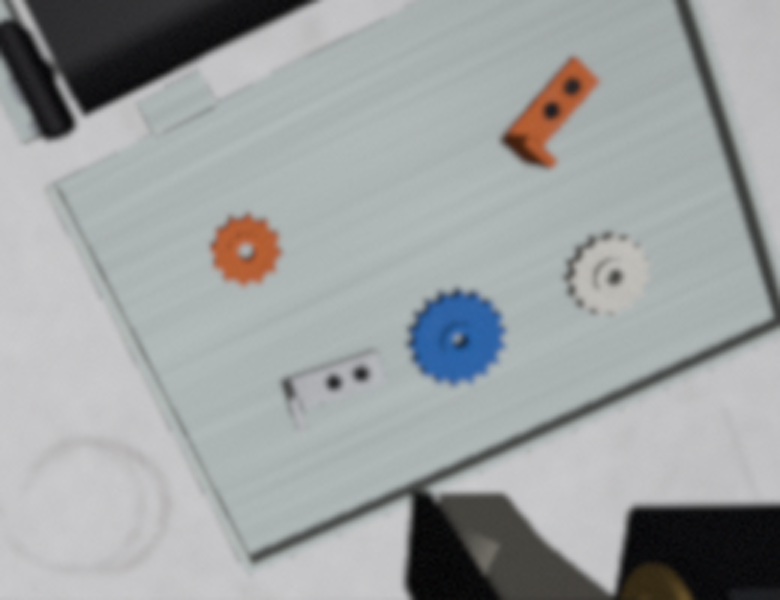

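The crop shows the grey bracket with its long edge from (294.4,186.7) to (325.3,176.7) in full-picture pixels. Its leg stands at the left end. The orange bracket's leg is at its lower-left end.

```bash
python3 - <<'E'
from h import *
import pickle
c=pickle.load(open('a2.pkl','rb'))[0]
f=lambda x,y:onz(c,(200+x/3,60+y/3),.008)[:2]
for n,a,b,e in (('grey',(283,380),(376,350),(384,378)),('orange',(502,138),(574,56),(599,78))):
    A,B,E=f(*a),f(*b),f(*e); d=A-B; L=np.linalg.norm(d); y=d/L
    cen=(A+B)/2+(E-B)/2
    print(n,A,B,E,'L',L,'W',np.linalg.norm(E-B),'yaw',np.degrees(np.arctan2(-y[0],y[1])),'grip',(A+E)/2+y*.015,'cen',(A+E)/2)
E
python3 -m inch '-.2 .21 0 0 0 .37;-.2 .21 .1 0 0 .37;-.2 .21 .3 0 0 .37;-.2 .21 .4 0 0 .37;-.2 .21 .5 0 0 .37;-.2 .21 .6 0 0 .37;-.2 .21 .6 0 0 .37;-.2 .21 .6 0 0 .37;-.2 .21 .6 0 0 .37;-.2 .21 .6 0 0 .37' -0.1
python3 m3.py b1; python3 -c "
from h import *
c=P('wrist')
for n in ('gear_orange','bracket_grey','gear_blue'):
  print(n,[(np.round(d['uv'],1),round(d['p'],2),np.round(onz(c,d['uv'],.003),4)) for d in landmark_of('wrist',n)[:2]])"
```

```text
grey [ 0.53080246 -0.17274869] [ 0.52257713 -0.22002432] [ 0.50758329 -0.217432  ] L 0.047985844953889634 W 0.015216286715447953 yaw -9.869901171589955 grip [ 0.52176405 -0.18031235] cen [ 0.51919287 -0.19509034]
orange [ 0.58690106 -0.315775  ] [ 0.60504438 -0.36034681] [ 0.59054197 -0.36707318] L 0.04812303998005501 W 0.01598636951603624 yaw 22.149186709949703 grip [ 0.58306622 -0.32753101] cen [ 0.58872151 -0.34142409]
clock: 6.57
tool_pos: [0.5213, -0.1806, 0.1186]
orientation: [180.0, -0.0, -95.9]
force: [-1.2, -0.8, 0.2]
opening: 0.0486
gripper_force: 0.0
gear_blue 0.67 [260.4  95.5] box on floor [[0.535, -0.277], [0.491, -0.282], [0.484, -0.238], [0.531, -0.233]] [ 0.5104 -0.2576  0.01  ]
gear_orange 0.69 [170.5 188.2] box on floor [[0.621, -0.187], [0.598, -0.21], [0.575, -0.187], [0.599, -0.163]] [ 0.598  -0.1871  0.01  ]
gear_white 0.63 [258.   4.] box on floor [[0.522, -0.331], [0.488, -0.328], [0.489, -0.314], [0.523, -0.318]] [ 0.5052 -0.3263  0.01  ]
bracket_orange 0.71 [157.7  15.1] box on floor [[0.597, -0.341], [0.571, -0.342], [0.57, -0.315], [0.597, -0.314]] [ 0.5837 -0.3274  0.01  ]
bracket_grey 0.72 [258.3 174.5] box on floor [[0.533, -0.161], [0.524, -0.221], [0.506, -0.219], [0.514, -0.158]] [ 0.5189 -0.1914  0.01  ]
gear_orange [(array([171.5, 188.2]), 0.59, array([ 0.5998, -0.1835,  0.003 ]))]
bracket_grey [(array([261.8, 166.8]), 0.83, array([ 0.5158, -0.1957,  0.003 ]))]
gear_blue [(array([262.2,  95.4]), 0.97, array([ 0.51 , -0.257,  0.003]))]
```

View pics/b1.png

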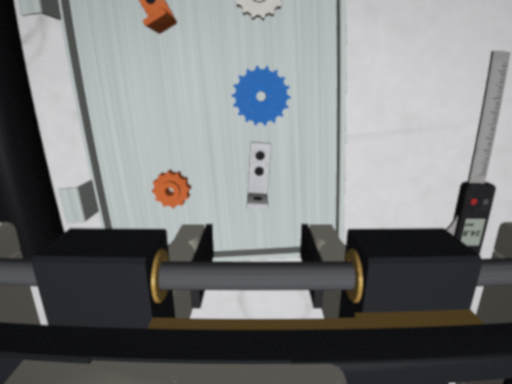

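The bracket lies centred under the gripper, from (260,143) to its leg at (258,207). I'll descend and grip it.

```bash

python3 -m inch '0 0 .1 0 0 .015;0 0 .2 0 0 .015;0 0 .28 0 0 .015;0 0 .34 0 0 .015;0 0 .365 0 0 .015;0 0 .365 0 0 .015'
python3 -m inch '0 0 0 0 0 0;0 0 0 0 0 0;0 0 0 0 0 0;0 0 0 0 0 0;0 0 0 0 0 0;0 0 0 0 0 0;0 0 0 0 0 0;0 0 0 0 0 0' 1
python3 -m inch '0 0 -.05 0 0 0;0 0 -.15 0 0 0;0 0 -.28 0 0 0;0 0 -.4 0 0 0;0 0 -.5 0 0 0'
python3 -c "
from h import *
a=np.radians(20);print('tote pt');step([.526,.173,.2],-160)
o=get_obs();print(o['joint_pos'])"
```

```text
clock: 7.52
tool_pos: [0.5206, -0.1795, 0.0074]
orientation: [179.8, -0.0, -98.1]
force: [0.0, -0.6, -1.0]
opening: 0.0477
gripper_force: 0.0
clock: 8.18
tool_pos: [0.5222, -0.1795, 0.0098]
orientation: [-179.9, 0.0, -98.1]
force: [-0.8, 0.7, 6.9]
opening: 0.0173
gripper_force: 30.0
clock: 8.6
tool_pos: [0.522, -0.1797, 0.1618]
orientation: [-179.9, -0.0, -98.1]
force: [1.4, -0.0, 0.0]
opening: 0.0172
gripper_force: 30.0
tote pt
shift [-1.1657  0.1526 -0.1278]
turn [-5.000e-04  2.000e-04  3.438e-01]
turn [-3.000e-04 -5.000e-04 -6.562e-01]
[ 1.34878876e+00  1.19961239e+01 -2.02739167e+01  2.39623949e-02
 -5.76428839e+01 -9.47661101e+00]
```

```bash

python3 -m inch '-.96 .1 -.05 0 0 .344;-.96 .1 -.05 0 0 .344;-.96 .1 -.05 0 0 .344;-.96 .1 -.05 0 0 .344;-.96 .1 -.05 0 0 .344;-.96 .1 -.05 0 0 .344;-.96 .1 -.05 0 0 .344;-.96 .1 -.05 0 0 .344;-.96 .1 -.05 0 0 .344;-.96 .1 -.05 0 0 .344'
python3 - <<'E'
from h import *
import pickle
c=P('wrist'); save('wrist','t1.png'); print(get_obs()['tool_pos'],get_obs()['opening'])
for n,z in (('tote',0),('lid_hinge',.0755)): print(n,[(np.round(d['uv'],1),round(d['p'],2),np.round(onz(c,d['uv'],z),4)) for d in landmark_of('wrist',n)[:2]])
E
```

```text
clock: 9.43
tool_pos: [0.5326, 0.1117, 0.1739]
orientation: [180.0, -0.0, -160.3]
force: [0.3, -0.6, 0.1]
opening: 0.0171
gripper_force: 30.0
[0.53251235 0.11091348 0.1738567 ] 0.017123898907920397
tote [(array([317.6, 181.4]), 0.75, array([0.5247, 0.1784, 0.    ]))]
lid_hinge []
```

View pics/t1.png

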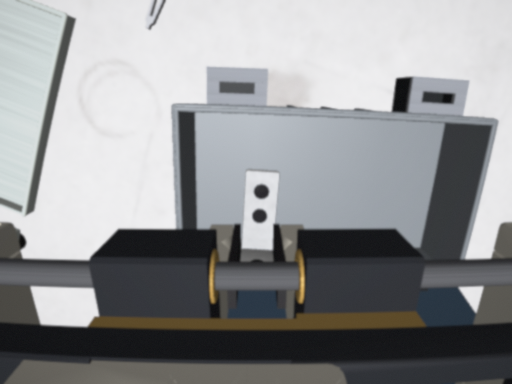

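The view shows the keeper slots at (237,88) and (437,98), and the bracket held upright inside the tote outline. I'll lower it, release, and compute the tote pose.

```bash

python3 - <<'E'
from h import *
c=P('wrist')
A=onz(c,(237,88),.064);B=onz(c,(437,98),.064)
y=(B-A)[:2]; print(A,B,np.linalg.norm(y)); y/=np.linalg.norm(y); x=np.array([y[1],-y[0]])
print('yaw',np.degrees(np.arctan2(x[1],x[0])),'origin',(A+B)[:2]/2+.095*x)
E
python3 -m inch '0 0 .12 0 0 0;0 0 .25 0 0 0;0 0 .36 0 0 0;0 0 .45 0 0 0;0 0 .47 0 0 0;0 0 .47 0 0 0'
python3 -m inch '0 0 0 0 0 0;0 0 0 0 0 0;0 0 0 0 0 0' -0.1
python3 -m inch '0 0 -.12 0 0 0;0 0 -.25 0 0 0;0 0 -.38 0 0 0;0 0 -.5 0 0 0;0 0 -.5 0 0 0'
python3 -c "
from h import *
step([.510,-.258,.11],-160)"
```

```text
[0.46114984 0.06503001 0.064     ] [0.40936305 0.22507189 0.064     ] 0.16821199492141856
yaw 17.930684236069347 origin [0.52564226 0.17429824]
clock: 10.08
tool_pos: [0.5317, 0.1086, 0.0314]
orientation: [-179.9, -0.2, -160.0]
force: [0.8, 0.1, 0.1]
opening: 0.0171
gripper_force: 30.0
clock: 10.33
tool_pos: [0.5341, 0.1104, 0.035]
orientation: [180.0, 0.2, -160.0]
force: [0.1, 0.2, 0.6]
opening: 0.0319
gripper_force: 0.0
clock: 10.75
tool_pos: [0.537, 0.1113, 0.1928]
orientation: [180.0, 0.8, -160.0]
force: [1.4, -0.1, 0.5]
opening: 0.0479
gripper_force: 0.0
shift [ 0.5104 -1.1256  0.268 ]
turn [0.0002 0.0047 0.0003]
turn [-7.300e-03  3.000e-04 -9.997e-01]
```

```bash

python3 -m inch '.25 -.56 0 0 0.005 0;.25 -.56 0 0 0.005 0;.25 -.56 0 0 0.005 0;.25 -.56 0 0 0.005 0;.25 -.56 0 0 0.005 0' -.5
python3 -m inch '.26 -.56 .1 0 0 0;.26 -.56 .2 0 0 0;.26 -.56 .27 0 0 0;.26 -.56 .27 0 0 0;.26 -.56 .27 0 0 0;.26 -.56 .27 0 0 0'
python3 -c "
from h import *
c=P('wrist'); save('wrist','g1.png')
for n in ('gear_blue','gear_white'):
  print(n,[(np.round(d['uv'],1),round(d['p'],2),np.round(onz(c,d['uv'],.006),4)) for d in landmark_of('wrist',n)[:1]])
  d=cut_out('wrist',n)[:1]
  for q in d: r,k=np.nonzero(q['pixels']); print(np.round(onz(c,(k.mean(),r.mean()),.01),4))
step([.510,-.258,.006],-160)"
```

```text
clock: 11.17
tool_pos: [0.519, -0.0771, 0.1847]
orientation: [-180.0, -0.8, -160.1]
force: [0.4, 0.4, -0.1]
opening: 0.0654
gripper_force: 0.0
clock: 11.67
tool_pos: [0.4999, -0.2625, 0.1008]
orientation: [179.9, -1.1, -160.3]
force: [0.3, 0.3, -0.3]
opening: 0.0655
gripper_force: 0.0
gear_blue [(array([260.9, 206.7]), 0.97, array([ 0.5117, -0.2559,  0.006 ]))]
[ 0.5088 -0.2578  0.01  ]
gear_white [(array([173.2, 165.9]), 0.61, array([ 0.5026, -0.3364,  0.006 ]))]
[ 0.4147 -0.4555  0.01  ]
shift [-0.0251 -0.0066  0.329 ]
turn [-0.0004 -0.0043  0.0001]
turn [ 6.700e-03 -6.000e-04 -9.999e-01]
```

```bash

python3 -m inch '-.026 -.004 .1 0 -.004 0;-.026 -.004 .2 0 -.004 0;-.026 -.004 .28 0 -.004 0;-.026 -.004 .315 0 -.004 0;-.026 -.004 .325 0 -.004 0;-.026 -.004 .325 0 -.004 0;-.026 -.004 .325 0 -.004 0'
python3 -m inch '0 0 0 0 0 0;0 0 0 0 0 0;0 0 0 0 0 0;0 0 0 0 0 0;0 0 0 0 0 0;0 0 0 0 0 0' 1
python3 -m inch '0 0 -.05 0 0 0;0 0 -.15 0 0 0;0 0 -.28 0 0 0;0 0 -.4 0 0 0;0 0 -.5 0 0 0'
python3 -c "
from h import *
t=np.array([.5256,.1743]);a=np.radians(18.2);Rt=np.array([[np.cos(a),-np.sin(a)],[np.sin(a),np.cos(a)]])
p=t+Rt@[-.015,-.01];print(p);step([*p,.16],-160)"
```

```text
clock: 12.5
tool_pos: [0.5101, -0.2575, 0.0072]
orientation: [-179.9, -0.1, -160.0]
force: [0.2, 0.9, -0.3]
opening: 0.0658
gripper_force: 0.0
clock: 13.0
tool_pos: [0.5093, -0.2578, 0.0065]
orientation: [-180.0, -0.1, -160.0]
force: [-0.7, 1.8, 6.6]
opening: 0.0466
gripper_force: 30.0
clock: 13.42
tool_pos: [0.5094, -0.2578, 0.1585]
orientation: [-179.9, -0.1, -160.0]
force: [0.6, -0.3, -1.2]
opening: 0.0466
gripper_force: 30.0
[0.51447377 0.16011526]
shift [-0.4912  1.3035 -0.0074]
turn [-0.0003 -0.0006 -0.0002]
turn [-9.000e-04  5.000e-04  9.998e-01]
```

```bash

python3 -m inch '-.25 .77 0 0 0 0;-.25 .77 0 0 0 0;-.25 .77 0 0 0 0;-.25 .77 0 0 0 0;-.25 .77 0 0 0 0;-.25 .77 0 0 0 0'
python3 -m inch '-.25 .77 0 0 0 0;-.25 .77 0 0 0 0;-.25 .77 0 0 0 0;-.25 .77 0 0 0 0;-.25 .77 0 0 0 0;-.25 .77 .13 0 0 0;-.25 .77 .25 0 0 0;-.25 .77 .35 0 0 0;-.25 .77 .4 0 0 0;-.25 .77 .4 0 0 0'
python3 -m inch '0 0 0 0 0 0;0 0 0 0 0 0;0 0 0 0 0 0;0 0 0 0 0 0' -.4
python3 -m inch '0 0 -.12 0 0 0;0 0 -.25 0 0 0;0 0 -.38 0 0 0;0 0 -.45 0 0 0'
python3 - <<'E'
from h import *
c=P('wrist'); save('wrist','t2.png')
for n in ('gear_blue','bracket_grey'): print(n,[(np.round(d['uv'],1),round(d['p'],2),np.round(onz(c,d['uv'],.01),4)) for d in landmark_of('wrist',n)[:2]])
step([.504,-.3364,.15],-160)
E
```

```text
clock: 13.92
tool_pos: [0.5004, -0.0126, 0.1558]
orientation: [180.0, -0.1, -160.0]
force: [-0.1, 0.0, -0.2]
opening: 0.0464
gripper_force: 30.0
clock: 14.75
tool_pos: [0.4898, 0.2261, 0.0313]
orientation: [-179.8, -0.6, -160.1]
force: [0.0, -0.5, 0.6]
opening: 0.0464
gripper_force: 30.0
clock: 15.08
tool_pos: [0.4931, 0.2284, 0.0369]
orientation: [179.9, -0.0, -160.1]
force: [-1.4, 0.7, -0.2]
opening: 0.0607
gripper_force: 0.0
clock: 15.42
tool_pos: [0.4943, 0.2288, 0.1762]
orientation: [179.9, 0.2, -160.0]
force: [0.3, 0.4, 0.3]
opening: 0.0614
gripper_force: 0.0
gear_blue [(array([259. , 169.1]), 0.81, array([0.4938, 0.2299, 0.01  ]))]
bracket_grey [(array([141.4, 153.5]), 0.73, array([0.52  , 0.1077, 0.01  ]))]
shift [ 0.6107 -1.783   0.0723]
turn [ 0.0009  0.001  -0.0003]
turn [ 0.0015 -0.0014  0.9997]
```

View pics/t2.png

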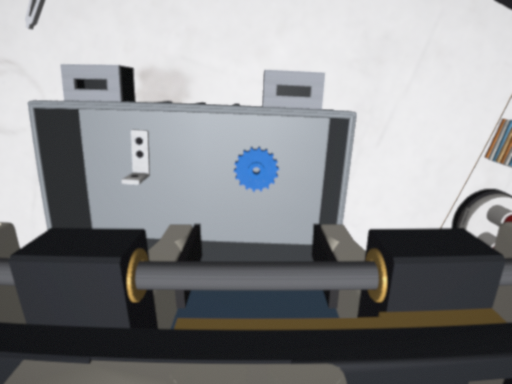

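Both parts lie in the tote, with the bracket at (140,153) and the blue gear at (257,169). Next is the white gear.

```bash

python3 -m inch '.3 -.89 0 0 0 0;.3 -.89 0 0 0 0;.3 -.89 0 0 0 0;.3 -.89 0 0 0 0;.3 -.89 0 0 0 0;.3 -.89 0 0 0 0;.3 -.89 0 0 0 0;.3 -.89 0 0 0 0'
python3 -m inch '.3 -.89 0 0 0 0;.3 -.89 0 0 0 0;.3 -.89 0.05 0 0 0;.3 -.89 .1 0 0 0;.3 -.89 .15 0 0 0;.3 -.89 .2 0 0 0;.3 -.89 .23 0 0 0;.3 -.89 .23 0 0 0;.3 -.89 .23 0 0 0'
cat > m4.py <<'E'
from h import *
import sys
c=P('wrist'); snapshot('wrist'); o=get_obs(); print(o['tool_pos'],o['orientation'])
for n in sys.argv[1:]:
  print(n,[(np.round(d['uv'],1),round(d['p'],2),np.round(onz(c,d['uv'],.006 if 'gear' in n else .003),4)) for d in landmark_of('wrist',n)[:1]])
  for q in cut_out('wrist',n)[:2]: r,k=np.nonzero(q['pixels']); print(round(q['p'],2),np.round(onz(c,(k.mean(),r.mean()),.01),4))
E
python3 m4.py gear_white bracket_orange gear_orange; python3 -c "
from h import *
step([.504,-.3364,.006],-160)"
```

```text
clock: 16.23
tool_pos: [0.4978, -0.0582, 0.1699]
orientation: [180.0, -0.3, -160.3]
force: [0.7, 0.2, 0.4]
opening: 0.0614
gripper_force: 0.0
clock: 16.98
tool_pos: [0.5031, -0.3368, 0.0985]
orientation: [179.8, -0.4, -160.3]
force: [0.5, 1.1, 0.6]
opening: 0.0611
gripper_force: 0.0
[ 0.50411284 -0.33585516  0.10015217] [ 179.88445119   -0.32447836 -160.18065801]
gear_white [(array([260.7, 191.7]), 0.71, array([ 0.5027, -0.3347,  0.006 ]))]
0.67 [ 0.5027 -0.3365  0.01  ]
0.66 [ 0.501  -0.3117  0.01  ]
bracket_orange []
0.52 [ 0.5999 -0.3136  0.01  ]
gear_orange []
shift [ 0.0088 -0.003   0.3234]
turn [-0.0004 -0.0005  0.0003]
turn [ 7.000e-04 -6.000e-04 -9.997e-01]
```

```bash

python3 -m inch '.003 -.002 .1 0 0 0;.003 -.002 .2 0 0 0;.003 -.002 .27 0 0 0;.003 -.002 .305 0 0 0;.003 -.002 .316 0 0 0;.003 -.002 .316 0 0 0;.003 -.002 .316 0 0 0'
python3 -m inch '0 0 0 0 0 0;0 0 0 0 0 0;0 0 0 0 0 0;0 0 0 0 0 0;0 0 0 0 0 0;0 0 0 0 0 0' 1
python3 -m inch '0 0 -.05 0 0 0;0 0 -.15 0 0 0;0 0 -.28 0 0 0;0 0 -.4 0 0 0;0 0 -.5 0 0 0'
```

```text
clock: 17.92
tool_pos: [0.5055, -0.3366, 0.0083]
orientation: [-179.9, -0.1, -160.0]
force: [1.6, -0.2, 1.1]
opening: 0.0611
gripper_force: 0.0
clock: 18.42
tool_pos: [0.5047, -0.3365, 0.0076]
orientation: [-180.0, -0.2, -160.0]
force: [-0.7, 2.6, 5.5]
opening: 0.0378
gripper_force: 30.0
clock: 18.83
tool_pos: [0.5052, -0.3366, 0.1597]
orientation: [-179.9, -0.1, -160.0]
force: [1.2, 0.4, -0.1]
opening: 0.0378
gripper_force: 30.0
```

```bash

python3 -m inch '-.29 .79 0 0 0 0;-.29 .79 0 0 0 0;-.29 .79 0 0 0 0;-.29 .79 0 0 0 0;-.29 .79 0 0 0 0;-.29 .79 0 0 0 0;-.29 .79 0 0 0 0'
python3 -m inch '-.29 .79 0 0 0 0;-.29 .79 0 0 0 0;-.29 .79 0 0 0 0;-.29 .79 0 0 0 0;-.29 .79 0 0 0 0;-.29 .79 .13 0 0 0;-.29 .79 .25 0 0 0;-.29 .79 .35 0 0 0;-.29 .79 .4 0 0 0;-.29 .79 .4 0 0 0'
python3 -m inch '0 0 0 0 0 0;0 0 0 0 0 0;0 0 0 0 0 0;0 0 0 0 0 0' -.15
python3 -m inch '0 0 -.12 0 0 0;0 0 -.25 0 0 0;0 0 -.38 0 0 0;0 0 -.45 0 0 0'
python3 m4.py gear_white
python3 -m inch '.06 -.61 0 0 0 0;.06 -.61 0 0 0 0;.06 -.61 0 0 0 0;.06 -.61 0 0 0 0;.06 -.61 0 0 0 0'
python3 -m inch '.06 -.61 0 0 0 0;.06 -.61 0 0 0 0;.06 -.61 .1 0 0 0;.06 -.61 .2 0 0 0;.06 -.61 .24 0 0 0;.06 -.61 .24 0 0 0;.06 -.61 .24 0 0 0'
python3 m4.py gear_orange bracket_orange;python3 -c "
from h import *
step([.598,-.186,.006],-160)"
```

```text
clock: 19.42
tool_pos: [0.506, -0.0788, 0.1571]
orientation: [180.0, -0.1, -159.8]
force: [-0.1, -0.5, -0.7]
opening: 0.038
gripper_force: 30.0
clock: 20.25
tool_pos: [0.5037, 0.1672, 0.0324]
orientation: [-179.9, -0.6, -160.0]
force: [0.9, 0.6, -0.1]
opening: 0.0378
gripper_force: 30.0
clock: 20.58
tool_pos: [0.5074, 0.1689, 0.0381]
orientation: [179.9, -0.0, -160.1]
force: [-0.2, 1.1, 0.1]
opening: 0.0496
gripper_force: 0.0
clock: 20.92
tool_pos: [0.5086, 0.1693, 0.1774]
orientation: [179.9, 0.2, -160.0]
force: [1.0, 0.8, -0.5]
opening: 0.0502
gripper_force: 0.0
[0.51010252 0.17004422 0.18036692] [ 179.88766043    0.4990008  -160.00352025]
gear_white [(array([257.3, 165.6]), 0.79, array([0.5064, 0.1677, 0.006 ]))]
0.89 [0.5063 0.1671 0.01  ]
clock: 21.48
tool_pos: [0.552, -0.0134, 0.1709]
orientation: [-180.0, -0.3, -160.2]
force: [0.1, 1.1, 0.3]
opening: 0.0503
gripper_force: 0.0
clock: 22.07
tool_pos: [0.5953, -0.1894, 0.0962]
orientation: [179.9, -0.5, -160.2]
force: [0.6, 1.1, 0.2]
opening: 0.0504
gripper_force: 0.0
[ 0.59658224 -0.1884451   0.09823202] [ 179.94403641   -0.33495556 -160.14532509]
gear_orange [(array([261.4, 197.8]), 0.65, array([ 0.5989, -0.1853,  0.006 ]))]
0.62 [ 0.5869 -0.3375  0.01  ]
0.58 [ 0.597  -0.1862  0.01  ]
bracket_orange [(array([ 83. , 121.5]), 0.71, array([ 0.5877, -0.342 ,  0.003 ]))]
0.88 [ 0.5872 -0.3383  0.01  ]
0.57 [ 0.4325 -0.0435  0.01  ]
shift [3.000e-04 3.200e-03 3.173e-01]
turn [-0.0003 -0.0002  0.0002]
turn [ 4.000e-04 -5.000e-04 -9.998e-01]
```

```bash

python3 -m inch '.002 .003 .1 0 0 0;.002 .003 .2 0 0 0;.002 .003 .27 0 0 0;.002 .003 .3 0 0 0;.002 .003 .311 0 0 0;.002 .003 .311 0 0 0;.002 .003 .311 0 0 0'
python3 -m inch '0 0 0 0 0 0;0 0 0 0 0 0;0 0 0 0 0 0;0 0 0 0 0 0;0 0 0 0 0 0;0 0 0 0 0 0' 1
python3 -m inch '0 0 -.05 0 0 0;0 0 -.15 0 0 0;0 0 -.28 0 0 0;0 0 -.4 0 0 0;0 0 -.5 0 0 0'
python3 -m inch '-.13 .55 0 0 0 0;-.13 .55 0 0 0 0;-.13 .55 0 0 0 0;-.13 .55 0 0 0 0;-.13 .55 0 0 0 0'
python3 -m inch '-.13 .55 0 0 0 0;-.13 .55 0 0 0 0;-.13 .55 0 0 0 0;-.13 .55 0 0 0 0;-.13 .55 0.1 0 0 0;-.13 .55 .23 0 0 0;-.13 .55 .33 0 0 0;-.13 .55 .4 0 0 0;-.13 .55 .4 0 0 0'
```

```text
clock: 22.9
tool_pos: [0.5977, -0.187, 0.0079]
orientation: [-179.9, -0.1, -160.0]
force: [1.1, -0.0, 1.1]
opening: 0.0506
gripper_force: 0.0
clock: 23.4
tool_pos: [0.597, -0.1872, 0.0071]
orientation: [-180.0, -0.1, -160.0]
force: [-1.8, 2.1, 5.9]
opening: 0.0318
gripper_force: 30.0
clock: 23.82
tool_pos: [0.5972, -0.1873, 0.159]
orientation: [-179.9, -0.1, -160.0]
force: [1.0, 0.6, -1.0]
opening: 0.0317
gripper_force: 30.0
clock: 24.23
tool_pos: [0.5768, -0.0136, 0.1565]
orientation: [180.0, -0.1, -159.8]
force: [-0.7, -1.3, -0.8]
opening: 0.0317
gripper_force: 30.0
clock: 24.98
tool_pos: [0.5542, 0.1481, 0.0315]
orientation: [-179.9, -0.6, -160.1]
force: [0.2, -0.8, -0.4]
opening: 0.0324
gripper_force: 30.0
```

```bash

python3 -m inch '0 0 0 0 0 0;0 0 0 0 0 0;0 0 0 0 0 0;0 0 0 0 0 0' -.15
python3 -m inch '0 0 -.12 0 0 0;0 0 -.25 0 0 0;0 0 -.38 0 0 0;0 0 -.45 0 0 0'
python3 m4.py gear_orange
python3 -m inch '.23 -.76 0 0 0 0;.23 -.76 0 0 0 -.1;.23 -.76 0 0 0 -.38;.23 -.76 0 0 0 -.38;.23 -.76 0 0 0 -.38;.23 -.76 0 0 0 -.38;.23 -.76 0 0 0 -.38;.23 -.76 0 0 0 -.38;.23 -.76 0 0 0 -.38;.23 -.76 0 0 0 -.38'
python3 -c "
from h import *
step([.583,-.3275,.11],-68)"
```

```text
clock: 25.32
tool_pos: [0.5584, 0.1501, 0.0378]
orientation: [180.0, -0.0, -160.0]
force: [0.5, 0.2, 0.1]
opening: 0.049
gripper_force: 0.0
clock: 25.65
tool_pos: [0.5596, 0.1504, 0.1773]
orientation: [180.0, 0.2, -160.0]
force: [0.7, 1.2, -0.8]
opening: 0.0502
gripper_force: 0.0
[0.56115678 0.15102475 0.18040467] [ 179.95020301    0.51822499 -159.98593118]
gear_orange [(array([254.8, 169.3]), 0.74, array([0.5622, 0.1476, 0.006 ]))]
0.56 [0.5603 0.1491 0.01  ]
clock: 26.63
tool_pos: [0.5699, -0.0888, 0.1705]
orientation: [179.8, -0.1, -98.1]
force: [-0.5, 0.0, -0.1]
opening: 0.0505
gripper_force: 0.0
shift [ 0.7814 -0.1556  0.2024]
turn [ 0.0014 -0.0002 -0.167 ]
turn [-2.00e-04 -1.80e-03  8.33e-01]
```

```bash

python3 -m inch '.78 -.156 0 0 0 -.16;.78 -.156 0 0 0 -.16;.78 -.156 0 0 0 -.16;.78 -.156 0 0 0 -.16;.78 -.156 .07 0 0 -.16;.78 -.156 .14 0 0 -.16;.78 -.156 .2 0 0 -.16;.78 -.156 .2 0 0 -.16;.78 -.156 .2 0 0 -.16'
python3 m4.py bracket_orange
python3 - <<'E'
from h import *
save('wrist','o1.png'); c=P('wrist')
d=cut_out('wrist','bracket_orange')[0]; m=np.asarray(d['pixels']).astype(np.uint8)
ct=max(cv2.findContours(m,0,1)[0],key=cv2.contourArea); print([np.round(onz(c,b,.008)[:2],4) for b in cv2.boxPoints(cv2.minAreaRect(ct))])
step([.583,-.3275,.008],-68)
E
```

```text
clock: 27.38
tool_pos: [0.5809, -0.3269, 0.109]
orientation: [179.6, 0.2, -69.7]
force: [0.4, -0.0, 0.8]
opening: 0.0507
gripper_force: 0.0
[ 0.58225507 -0.3265357   0.11098463] [ 1.79736950e+02  4.34011465e-02 -6.95735577e+01]
bracket_orange [(array([251.5, 169.2]), 0.95, array([ 0.5894, -0.3409,  0.003 ]))]
0.57 [ 0.5871 -0.3382  0.01  ]
0.19 [ 0.4075 -0.4566  0.01  ]
[array([ 0.6065, -0.3617]), array([ 0.5893, -0.3685]), array([ 0.5659, -0.3117]), array([ 0.5842, -0.3043])]
shift [0.0041 0.0045 0.3507]
turn [ 0.0003 -0.0005 -0.0081]
turn [-8.000e-04 -5.000e-04  9.919e-01]
```

View pics/o1.png

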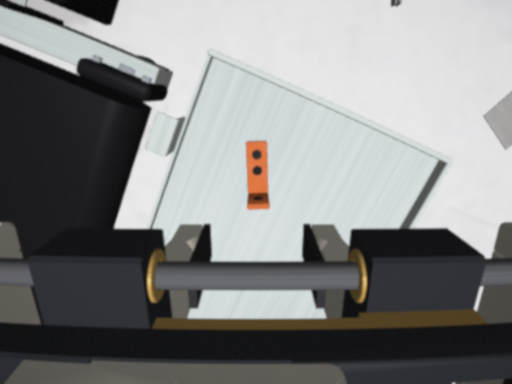

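The orange bracket is aligned between the fingers, from (257,142) to its leg at (258,207). I'll grip it a little higher to keep the gripper body clear of the printer.

```bash

python3 -m inch '.003 .003 .1 0 0 -.008;.003 .003 .2 0 0 -.008;.003 .003 .28 0 0 -.008;.003 .003 .31 0 0 -.008;.003 .003 .318 0 0 -.008;.003 .003 .318 0 0 -.008'
python3 -m inch '0 0 0 0 0 0;0 0 0 0 0 0;0 0 0 0 0 0;0 0 0 0 0 0;0 0 0 0 0 0;0 0 0 0 0 0;0 0 0 0 0 0;0 0 0 0 0 0' 1
python3 -m inch '0 0 -.05 0 0 0;0 0 -.15 0 0 0;0 0 -.28 0 0 0;0 0 -.4 0 0 0;0 0 -.5 0 0 0'
python3 -c "
from h import *
t=np.array([.5256,.1743]);a=np.radians(18.2);Rt=np.array([[np.cos(a),-np.sin(a)],[np.sin(a),np.cos(a)]])
p=t+Rt@[-.01,-.092];print(p);step([*p,.17],-68)"
```

```text
clock: 28.13
tool_pos: [0.5827, -0.3275, 0.0168]
orientation: [179.8, -0.0, -68.0]
force: [0.2, 0.4, 0.7]
opening: 0.0504
gripper_force: 0.0
clock: 28.8
tool_pos: [0.5821, -0.3278, 0.0165]
orientation: [179.8, -0.0, -68.1]
force: [-0.2, 0.8, 4.9]
opening: 0.017
gripper_force: 30.0
clock: 29.22
tool_pos: [0.5827, -0.3278, 0.1686]
orientation: [179.9, -0.1, -68.1]
force: [0.9, -0.0, 0.2]
opening: 0.0169
gripper_force: 30.0
[0.54483509 0.08377922]
shift [-1.3199 -0.3947 -0.0068]
turn [ 0.0007 -0.0003 -0.0005]
turn [-5.000e-04 -1.100e-03  9.995e-01]
```

```bash

python3 -m inch '-.97 -.22 0 0 0 .36;-.97 -.22 0 0 0 .36;-.97 -.22 0 0 0 .36;-.97 -.22 0 0 0 .36;-.97 -.22 0 0 0 .36;-.97 -.22 0 0 0 .36;-.97 -.22 0 0 0 .36;-.97 -.22 0 0 0 .36;-.97 -.22 0 0 0 .36;-.97 -.22 0 0 0 .36'
python3 -c "
from h import *
step([.4855,.2643,.16],-161.8)"
```

```text
clock: 30.05
tool_pos: [0.5349, -0.0311, 0.166]
orientation: [179.9, -0.1, -133.1]
force: [0.0, -0.1, -0.9]
opening: 0.0168
gripper_force: 30.0
shift [-0.6061  0.7932  0.0197]
turn [ 0.0003 -0.0008  0.1593]
turn [ 1.100e-03  3.000e-04 -8.407e-01]
```

```bash

python3 -m inch '-.605 .793 0 0 0 .158;-.605 .793 0 0 0 .158;-.605 .793 0 0 0 .158;-.605 .793 0 0 0 .158;-.605 .793 0 0 0 .158;-.605 .793 0 0 0 .158;-.605 .793 0 0 0 .158;-.605 .793 0 0 0 .158;-.605 .793 0 0 0 .158;-.605 .793 0 0 0 .158'
python3 -c "
from h import *
save('wrist','t3.png')
step([.4855,.2643,.022],-161.8)"
```

```text
clock: 30.88
tool_pos: [0.4838, 0.2633, 0.1653]
orientation: [-180.0, -0.2, -161.2]
force: [0.2, -0.5, -0.3]
opening: 0.0169
gripper_force: 30.0
shift [-0.009   0.005   0.4776]
turn [-0.0001 -0.0013  0.003 ]
turn [ 2.00e-03 -2.00e-04 -9.97e-01]
```

View pics/t3.png

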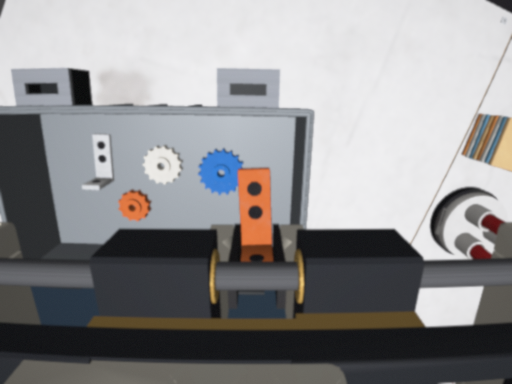

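All four other parts lie in the tote, at (103,155), (133,205), (162,164) and (221,171). The orange bracket hangs over free floor near the end wall, so I'll lower and release it.

```bash

python3 -m inch '-.006 .005 .12 0 0 0.003;-.006 .005 .25 0 0 .003;-.006 .005 .36 0 0 .003;-.006 .005 .44 0 0 .003;-.006 .005 .467 0 0 .003;-.006 .005 .467 0 0 .003'
python3 -m inch '0 0 0 0 0 0;0 0 0 0 0 0;0 0 0 0 0 0;0 0 0 0 0 0' .32
python3 -m inch '0 0 -.12 0 0 0;0 0 -.25 0 0 0;0 0 -.38 0 0 0;0 0 -.5 0 0 0;0 0 -.6 0 0 0;0 0 -.6 0 0 0'
python3 - <<'E'
from h import *
c=P('wrist'); save('wrist','t4.png')
t=np.array([.5256,.1743]);a=np.radians(18.2);Rt=np.array([[np.cos(a),-np.sin(a)],[np.sin(a),np.cos(a)]])
for n in ('gear_blue','bracket_grey','bracket_orange','gear_white','gear_orange'): print(n,[(np.round(d['uv'],1),round(d['p'],2),np.round(Rt.T@(onz(c,d['uv'],.01)[:2]-t),4)) for d in landmark_of('wrist',n)[:2]])
rs={}
for cam in('scene','top'):
    snapshot(cam)
    for n in ('lid_edge','left_wing','right_wing','lid_hinge'):
        L=landmark_of(cam,n); 
        if L: rs.setdefault(n,[]).append(ray(P(cam),L[0]['uv']))
for n in rs: 
    if len(rs[n])>1: X=tri(rs[n]); print(n,np.round(X,3),np.round(Rt.T@(X[:2]-t),3))
o=get_obs();print(o['joint_pos'])
E
```

```text
clock: 31.43
tool_pos: [0.4845, 0.2616, 0.0237]
orientation: [-179.9, -0.4, -162.0]
force: [-0.7, 0.1, 0.9]
opening: 0.0171
gripper_force: 30.0
clock: 31.77
tool_pos: [0.486, 0.2645, 0.0272]
orientation: [179.9, -0.0, -161.9]
force: [-0.4, -0.3, -0.1]
opening: 0.0289
gripper_force: 0.0
clock: 32.27
tool_pos: [0.4886, 0.2661, 0.2139]
orientation: [179.8, 0.5, -161.8]
force: [0.6, 0.7, 0.0]
opening: 0.0296
gripper_force: 0.0
gear_blue [(array([226.1, 157.8]), 0.71, array([-0.01  ,  0.0623]))]
bracket_grey [(array([116.5, 140.9]), 0.97, array([-0.0307, -0.0654]))]
bracket_orange [(array([251.3, 147.6]), 0.67, array([-0.022 ,  0.0918]))]
gear_white [(array([171.6, 150.9]), 0.58, array([-0.0184, -0.0013]))]
gear_orange [(array([147.5, 186.5]), 0.62, array([ 0.025 , -0.0342])), (array([120.6, 143.5]), 0.21, array([-0.0276, -0.0609]))]
lid_edge [0.654 0.223 0.262] [0.137 0.006]
right_wing [0.698 0.154 0.238] [ 0.158 -0.073]
lid_hinge [0.595 0.197 0.085] [ 0.073 -0.   ]
[ 4.87578950e+01  1.00862656e+01 -1.64768378e+01 -9.63860165e-02
 -6.36099440e+01 -1.20594151e+02]
```

View pics/t4.png

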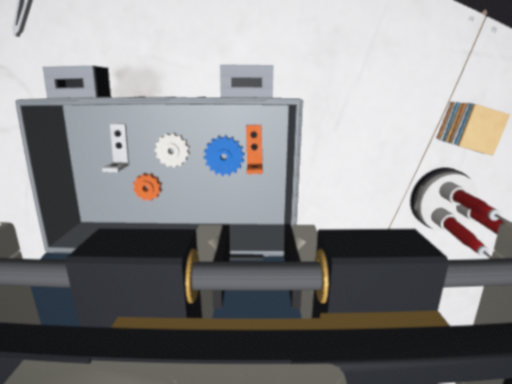

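All five parts lie flat in the tote. Next I'll go behind the leaning lid (about 1.86 rad) and push it shut with closed fingers.

```bash
cat >> h.py <<'E'
T0=np.array([.5256,.1743,0]);RT=R.from_euler('z',18.2,degrees=True)
def tc(): o=get_obs(); print('tote',np.round(RT.inv().apply(o['tool_pos']-T0),4),np.round(o['orientation'],1),'F',np.round(RT.inv().apply(o['force']),1),o['clock'])
def ts(p,yaw=-161.8): step(T0+RT.apply(p),yaw)
E
python3 -m inch '0 0 -.28 0 0 0;0 0 -.28 0 0 0;0 0 -.28 0 0 0;0 0 -.28 0 0 0' 1
python3 -c "
from h import *
tc();ts([.175,0,.30])"
```

```text
clock: 33.4
tool_pos: [0.4871, 0.265, 0.2926]
orientation: [179.9, 0.1, -161.9]
force: [-0.7, 0.3, -1.1]
opening: 0.0086
gripper_force: 0.0
tote [-0.0083  0.0982  0.2926] [ 1.799e+02  1.000e-01 -1.619e+02] F [-0.5  0.5 -1.1] 33.4
shift [-0.6113 -0.3265 -0.0242]
turn [ 0.0007  0.0006 -0.0004]
turn [ 0.001  -0.0012  0.9996]
```

```bash

python3 -m inch '0 0 -.04 0 0 0;-.1 -.05 -.04 0 0 0;-.61 -.33 -.04 0 0 0;-.61 -.33 -.04 0 0 0;-.61 -.33 -.04 0 0 0;-.61 -.33 -.04 0 0 0;-.61 -.33 -.04 0 0 0;-.61 -.33 -.04 0 0 0;-.61 -.33 -.04 0 0 0'
python3 -c "
from h import *
tc();ts([.175,0,.235]);print(get_obs()['joint_pos'])"
```

```text
clock: 34.15
tool_pos: [0.6907, 0.2264, 0.2987]
orientation: [-180.0, -0.4, -162.0]
force: [-0.4, 0.6, 0.5]
opening: 0.0005
gripper_force: 0.0
tote [ 0.1731 -0.002   0.2987] [-180.    -0.4 -162. ] F [-0.2  0.7  0.5] 34.15
shift [-0.0077  0.0069  0.2123]
turn [-0.0002 -0.002  -0.0008]
turn [-3.200e-03  3.000e-04  9.991e-01]
[ 3.34161888e+01  2.40823392e+01  1.52652041e+01 -6.78736768e-02
 -8.15427454e+01 -1.05358177e+02]
```

```bash

python3 -m inch '0 0 .08 0 0 0;0 0 .16 0 0 0;0 0 .21 0 0 0;0 0 .21 0 0 0'
python3 -m inch '.05 0 0 0 0 0;.1 0 0 0 0 0;.15 0 0 0 0 0;.2 0 0 0 0 0;.25 0 0 0 0 0;.28 0 0 0 0 0'
python3 -c "
from h import *
tc();ts([.05,0,.235])"
```

```text
clock: 34.48
tool_pos: [0.6875, 0.2269, 0.2345]
orientation: [-180.0, -0.5, -161.8]
force: [-0.3, -0.1, -0.8]
opening: 0.0007
gripper_force: 0.0
clock: 34.98
tool_pos: [0.6105, 0.2016, 0.2416]
orientation: [179.9, 0.2, -161.8]
force: [3.0, 2.1, 2.3]
opening: 0.0005
gripper_force: 1.9
tote [ 0.0892 -0.0006  0.2416] [ 179.9    0.2 -161.8] F [3.5 1.  2.3] 34.9833
shift [0.1307 0.0019 0.0216]
turn [ 0.0003  0.0009 -0.    ]
turn [ 1.4e-03 -5.0e-04  1.0e+00]
```

```bash

python3 -m inch '.07 0 0 0 0 0;.137 0 .003 0 0 0;.205 0 .03 0 0 0;.268 0 .06 0 0 0;.325 0 .1 0 0 0;.382 0 .147 0 0 0;.428 0 .2 0 0 0;.47 0 .26 0 0 0;.47 0 .26 0 0 0'
python3 -c "
from h import *
tc();ts([-.0674,0,.118])"
```

```text
clock: 35.73
tool_pos: [0.4727, 0.1554, 0.159]
orientation: [-180.0, -0.4, -161.9]
force: [-1.6, -0.3, -0.5]
opening: 0.0007
gripper_force: 0.0
tote [-0.0562 -0.0014  0.159 ] [-180.    -0.4 -161.9] F [-1.6  0.2 -0.5] 35.7333
shift [0.0365 0.0048 0.1368]
turn [-0.     -0.0022 -0.0004]
turn [-0.0035  0.      0.9996]
```

```bash
python3 -c "
from h import *
a=save('wrist','l1.png');b=snapshot('scene')[60:230,90:290]
save('','l1b.png',np.hstack([cv2.resize(a,(400,300)),cv2.resize(b,(353,300))]))"
```

```text
(no output)
```

View pics/l1b.png

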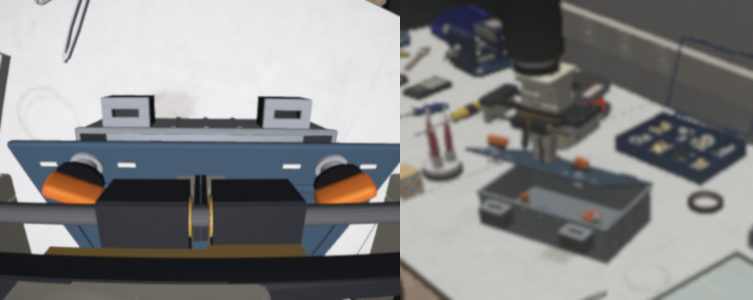

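The picture shows the lid about 30° open under the fingertips, with both orange wings clear to either side. I'll press it down the rest of the way.

```bash

python3 -m inch '.02 0 .045 0 0 0;.035 0 .09 0 0 0;.045 0 .135 0 0 0;.05 0 .18 0 0 0;.055 0 .22 0 0 0;.055 0 .25 0 0 0;.055 0 .27 0 0 0;.055 0 .285 0 0 0;.055 0 .285 0 0 0'
python3 -c "
from h import *
tc()"
```

```text
clock: 36.58
tool_pos: [0.4615, 0.1521, 0.0811]
orientation: [-179.9, -0.1, -161.7]
force: [-27.1, -3.9, 65.1]
opening: 0.0003
gripper_force: 32.6
tote [-0.0679 -0.0011  0.0811] [-1.799e+02 -1.000e-01 -1.617e+02] F [-26.9   4.7  65.1] 36.5833
```

```bash

python3 -m inch '0 0 -.03 0 0 0;0 0 -.15 0 0 0;0 0 -.28 0 0 0;0 0 -.4 0 0 0;0 0 -.5 0 0 0;0 0 -.5 0 0 0'
cat > m5.py <<'E'
from h import *
import sys,pickle
c=P('wrist'); im=save('wrist',sys.argv[1]+'.png'); tc()
out={'c':c}
for n in ('left_wing','right_wing','lid_edge','lid_hinge'):
    L=landmark_of('wrist',n)
    for d in L[:2]: print(n,np.round(d['uv'],1),round(d['p'],2),np.round(RT.inv().apply(onz(c,d['uv'],.106 if 'wing' in n else .076)-T0),4))
    if L: out[n]=L[0]['uv']
hsv=cv2.cvtColor(im,cv2.COLOR_RGB2HSV); m=cv2.inRange(hsv,(5,150,90),(18,255,255))
N,lab,st,ce=cv2.connectedComponentsWithStats(m)
for i in range(1,N):
    if st[i,4]>80:
        r,k=np.nonzero(lab==i); (u,v),wh,a=cv2.minAreaRect(np.c_[k,r].astype(np.float32)); b=cv2.boxPoints(((u,v),wh,a))
        b=np.array([RT.inv().apply(onz(c,q,.114)-T0)[:2] for q in b]); e=[b[1]-b[0],b[2]-b[1]]; l=max(e,key=np.linalg.norm)
        print('orange',np.round([u,v],1),st[i,4],'cen',np.round(b.mean(0),4),'len',[round(np.linalg.norm(q),4) for q in e],'dir from +y, clockwise',round(np.degrees(np.arctan2(l[0],l[1])),1))
pickle.dump(out,open(sys.argv[1]+'.pkl','wb'))
E
python3 m5.py c1
```

```text
clock: 37.08
tool_pos: [0.4648, 0.1536, 0.233]
orientation: [179.9, 0.5, -161.8]
force: [0.7, 0.5, 0.1]
opening: 0.0005
gripper_force: 0.0
tote [-0.0656 -0.0006  0.2299] [ 179.9    0.3 -161.8] F [ 0.1 -0.9 -1.1] 37.1333
left_wing [353.5 145.5] 0.69 [-0.0955  0.0868  0.106 ]
right_wing [169.  146.3] 0.7 [-0.0949 -0.0822  0.106 ]
right_wing [353.4 145.7] 0.22 [-0.0953  0.0868  0.106 ]
lid_edge [263.2 120.4] 0.56 [-0.1151  0.0046  0.076 ]
lid_edge [125.6 313. ] 0.49 [ 0.1155 -0.1629  0.076 ]
orange [168.4 145.7] 539 cen [-0.0967 -0.0804] len [np.float64(0.0139), np.float64(0.0337)] dir from +y, clockwise 30.2
orange [355.2 147.5] 559 cen [-0.0949  0.086 ] len [np.float64(0.0338), np.float64(0.0145)] dir from +y, clockwise -35.2
```

View pics/c1.png

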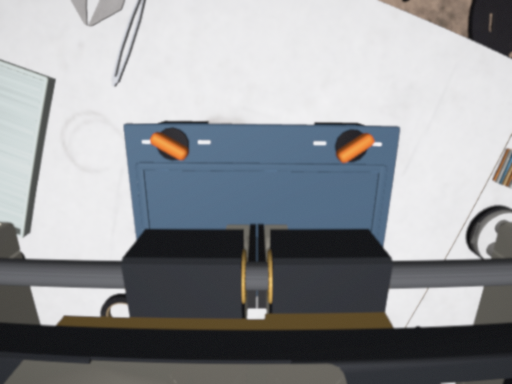

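The lid is shut. The right wing is at (169,146), about +30° out, and the left wing is at (355,147), about −35° out. White dashes show on both sides of each wing. I'll hover over the right wing to refine.

```bash
python3 -c "
from h import *
ts([-.095,-.083,.165],-102)"
python3 -m inch '.1 -.27 .1 0 0 -.33;.1 -.27 .2 0 0 -.33;.1 -.27 .22 0 0 -.33;.1 -.27 .22 0 0 -.33;.1 -.27 .22 0 0 -.33;.1 -.27 .22 0 0 -.33;.1 -.27 .22 0 0 -.33;.1 -.27 .22 0 0 -.33;.1 -.27 .22 0 0 -.33;.1 -.27 .22 0 0 -.33' .1
python3 m5.py c2; python3 -c "
from h import *
import pickle
a,b=[pickle.load(open(f,'rb')) for f in('c1.pkl','c2.pkl')]
for n in ('left_wing','right_wing'):
    if n in a and n in b: print('TRI',n,np.round(RT.inv().apply(tri([ray(a['c'],a[n]),ray(b['c'],b[n])])-T0),4))
"
```

```text
shift [ 0.0864 -0.2721  0.1992]
turn [ 0.0006 -0.0013 -0.3327]
turn [-0.0016 -0.0007  0.6673]
clock: 38.17
tool_pos: [0.4571, 0.0651, 0.1584]
orientation: [179.8, -0.2, -102.4]
force: [-0.3, 0.0, 0.0]
opening: 0.0393
gripper_force: 0.0
tote [-0.0992 -0.0824  0.1585] [ 179.8   -0.2 -102.6] F [-0.3 -0.2 -0.2] 38.2167
right_wing [253.  212.1] 0.6 [-0.0957 -0.082   0.106 ]
orange [252.5 212. ] 799 cen [-0.0968 -0.0845] len [np.float64(0.0114), np.float64(0.0354)] dir from +y, clockwise 30.3
TRI right_wing [-0.0953 -0.0821  0.1063]
```

View pics/c2.png

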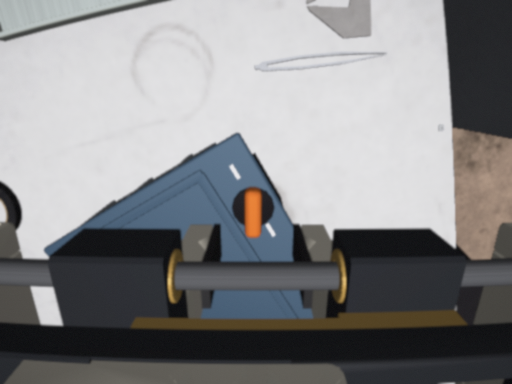

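The wing at (253,212) sits centred and aligned between the fingers, and its triangulated z of 0.106 confirms the lid is shut. I'll grip it, turn to zero, push, then turn 90°.

```bash

python3 -m inch '-.003 -.01 .07 0 0 0;-.003 -.01 .13 0 0 0;-.003 -.01 .17 0 0 0;-.003 -.01 .187 0 0 0;-.003 -.01 .187 0 0 0'
python3 -m inch '0 0 0 0 0 0;0 0 0 0 0 0;0 0 0 0 0 0;0 0 0 0 0 0;0 0 0 0 0 0;0 0 0 0 0 0;0 0 0 0 0 0' 1
python3 -c "
from h import *
tc();print(get_obs()['moment'],get_obs()['joint_pos'][5]);step([0,0,0],-71.8)"
```

```text
clock: 38.83
tool_pos: [0.4598, 0.0651, 0.1023]
orientation: [179.7, -0.2, -102.5]
force: [0.7, -0.5, -0.5]
opening: 0.0393
gripper_force: 0.0
clock: 39.42
tool_pos: [0.4601, 0.0657, 0.1034]
orientation: [179.8, -0.1, -102.5]
force: [-3.6, 3.1, 1.0]
opening: 0.0118
gripper_force: 30.0
tote [-0.0961 -0.0827  0.1034] [ 1.798e+02 -1.000e-01 -1.025e+02] F [-2.5  4.   1. ] 39.4167
[ 1.14170938  1.12934575 -0.01762791] -44.8657258721165
shift [0.5451 1.4491 0.3497]
turn [ 0.001  -0.0002 -0.1705]
turn [-2.000e-04 -1.400e-03  8.295e-01]
```

```bash

python3 -m inch '0 0 0 0 0 -.04;0 0 0 0 0 -.08;0 0 0 0 0 -.12;0 0 0 0 0 -.16;0 0 0 0 0 -.17;0 0 0 0 0 -.17;0 0 0 0 0 -.17'
python3 -m inch '0 0 .01 0 0 0;0 0 .02 0 0 0;0 0 .03 0 0 0;0 0 .04 0 0 0;0 0 .04 0 0 0;0 0 .04 0 0 0'
python3 -c "
from h import *
tc();print(get_obs()['moment'])"
```

```text
clock: 40.0
tool_pos: [0.4613, 0.0659, 0.1037]
orientation: [179.9, -0.0, -72.0]
force: [0.8, 0.8, 1.8]
opening: 0.0118
gripper_force: 30.0
clock: 40.5
tool_pos: [0.4613, 0.0659, 0.0917]
orientation: [179.9, -0.0, -71.9]
force: [1.9, 1.6, 7.8]
opening: 0.0111
gripper_force: 30.0
tote [-0.0949 -0.0829  0.0917] [179.9  -0.  -71.9] F [2.3 1.  7.8] 40.5
[ 0.47767467 -0.70642422  0.04974445]
```

```bash

python3 -m inch '0 0 0 0 0 .04;0 0 0 0 0 .08;0 0 0 0 0 .12;0 0 0 0 0 .16;0 0 0 0 0 .2;0 0 0 0 0 .24;0 0 0 0 0 .245'
python3 -m inch '0 0 0 0 0 .04;0 0 0 0 0 .08;0 0 0 0 0 .12;0 0 0 0 0 .16;0 0 0 0 0 .2;0 0 0 0 0 .24;0 0 0 0 0 .245;0 0 0 0 0 .245'
python3 -m inch '0 0 0 0 0 0;0 0 0 0 0 0;0 0 0 0 0 0;0 0 0 0 0 0;0 0 0 0 0 0' .1
python3 -m inch '0 0 -.07 0 0 0;0 0 -.16 0 0 0;0 0 -.25 0 0 0;0 0 -.35 0 0 0;0 0 -.35 0 0 0'
python3 m5.py c3
```

```text
clock: 41.08
tool_pos: [0.4597, 0.0658, 0.0916]
orientation: [179.8, -0.1, -116.4]
force: [-6.7, 4.0, 15.5]
opening: 0.0116
gripper_force: 30.0
clock: 41.75
tool_pos: [0.4587, 0.0668, 0.0915]
orientation: [179.8, -0.3, -160.2]
force: [-14.1, 13.1, 19.4]
opening: 0.0112
gripper_force: 30.1
clock: 42.17
tool_pos: [0.4599, 0.065, 0.0908]
orientation: [-180.0, -0.3, -160.1]
force: [-0.3, -0.1, -1.0]
opening: 0.0373
gripper_force: 0.0
clock: 42.58
tool_pos: [0.4635, 0.0663, 0.2016]
orientation: [-180.0, 0.3, -160.0]
force: [0.6, -0.0, -0.2]
opening: 0.0397
gripper_force: 0.0
tote [-0.0939 -0.083   0.199 ] [ 1.800e+02  1.000e-01 -1.601e+02] F [ 0.7 -0.6 -1.6] 42.6333
left_wing [452.9 192.4] 0.93 [-0.0947  0.0861  0.106 ]
right_wing [258.1 179. ] 0.72 [-0.1015 -0.0839  0.106 ]
lid_edge [354.6 162.5] 0.56 [-0.1117  0.0053  0.076 ]
orange [260.  182.5] 551 cen [-0.1005 -0.0824] len [np.float64(0.0112), np.float64(0.033)] dir from +y, clockwise 87.7
orange [455.1 193.1] 667 cen [-0.0965  0.0828] len [np.float64(0.0349), np.float64(0.0164)] dir from +y, clockwise -35.4
```

View pics/c3.png

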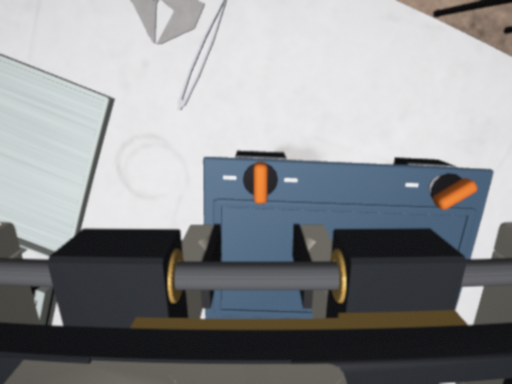

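The right wing at (260,182) now points across its dashes (87.7°) and sits low, so it is locked. Now the left one.

```bash

python3 -m inch '0 .56 0 0 0 -.38;0 .56 0 0 0 -.38;0 .56 0 0 0 -.38;0 .56 0 0 0 -.38;0 .56 0 0 0 -.38;0 .56 0 0 0 -.38;0 .56 0 0 0 -.38;0 .56 0 0 0 -.38;0 .56 0 0 0 -.38;0 .56 0 0 0 -.38'
python3 -c "
from h import *
ts([-.095,.0865,.158],-36.5)"
```

```text
clock: 43.67
tool_pos: [0.403, 0.2231, 0.195]
orientation: [179.7, -0.2, -91.3]
force: [1.3, 0.5, 0.0]
opening: 0.0394
gripper_force: 0.0
shift [-0.013  -0.0181  0.1231]
turn [ 1.800e-03 -3.000e-04 -3.043e-01]
turn [-3.000e-04 -2.200e-03  6.957e-01]
```

```bash

python3 -m inch '-.013 -.018 .12 0 0 -.304;-.013 -.018 .12 0 0 -.304;-.013 -.018 .12 0 0 -.304;-.013 -.018 .12 0 0 -.304;-.013 -.018 .12 0 0 -.304;-.013 -.018 .12 0 0 -.304;-.013 -.018 .12 0 0 -.304;-.013 -.018 .12 0 0 -.304;-.013 -.018 .12 0 0 -.304;-.013 -.018 .12 0 0 -.304'
python3 m5.py c4
python3 -c "
from h import *
ts([-.095,.0865,.102],-36.5);print(get_obs()['joint_pos'])"
```

```text
clock: 44.5
tool_pos: [0.4085, 0.2268, 0.1593]
orientation: [179.7, 0.1, -37.1]
force: [-1.3, 0.6, -0.1]
opening: 0.0393
gripper_force: 0.0
tote [-0.0947  0.0865  0.1595] [ 1.798e+02  1.000e-01 -3.710e+01] F [-0.3 -0.  -0.2] 44.55
left_wing [253.1 206.3] 0.7 [-0.0934  0.086   0.106 ]
right_wing [398.6   2.4] 0.57 [-0.0917 -0.0752  0.106 ]
lid_edge [336.4 121.3] 0.67 [-0.1128  0.0028  0.076 ]
orange [410.7   4.8] 491 cen [-0.0971 -0.075 ] len [np.float64(0.011), np.float64(0.0222)] dir from +y, clockwise -91.3
orange [251.5 208.5] 790 cen [-0.092   0.0859] len [np.float64(0.0115), np.float64(0.0346)] dir from +y, clockwise -34.8
shift [-0.0003  0.0015  0.1936]
turn [ 0.001   0.0005 -0.003 ]
turn [ 9.00e-04 -1.50e-03  9.97e-01]
[ 53.18038936   4.25498858 -29.90261634  -0.11879845 -56.01649388
  -0.15171275]
```

```bash

python3 -m inch '0 .002 .07 0 0 0;0 .002 .13 0 0 0;0 .002 .17 0 0 0;0 .002 .187 0 0 0;0 .002 .187 0 0 0'
python3 -m inch '0 0 0 0 0 0;0 0 0 0 0 0;0 0 0 0 0 0;0 0 0 0 0 0;0 0 0 0 0 0;0 0 0 0 0 0;0 0 0 0 0 0' 1
python3 -m inch '0 0 0 0 0 .04;0 0 0 0 0 .08;0 0 0 0 0 .12;0 0 0 0 0 .16;0 0 0 0 0 .193;0 0 0 0 0 .193;0 0 0 0 0 .193'
python3 -c "
from h import *
tc();step([0,0,0],-71.8)"
```

```text
clock: 45.17
tool_pos: [0.4079, 0.2261, 0.1032]
orientation: [179.7, 0.1, -37.0]
force: [-1.1, 0.6, 0.1]
opening: 0.0393
gripper_force: 0.0
clock: 45.75
tool_pos: [0.4102, 0.2291, 0.1051]
orientation: [-179.8, 0.1, -36.9]
force: [5.2, 5.7, -5.9]
opening: 0.0115
gripper_force: 30.0
clock: 46.33
tool_pos: [0.4094, 0.2286, 0.105]
orientation: [-180.0, 0.1, -71.5]
force: [0.5, 5.6, -0.5]
opening: 0.0115
gripper_force: 30.0
tote [-0.0934  0.0878  0.105 ] [-1.80e+02  1.00e-01 -7.15e+01] F [ 2.2  5.2 -0.5] 46.3333
shift [0.2911 1.5359 0.349 ]
turn [-0.0001  0.0007  0.0015]
turn [-1.100e-03 -1.000e-04 -9.985e-01]
```

```bash

python3 -m inch '-.004 -.002 .01 0 0 0.001;-.004 -.002 .02 0 0 .001;-.004 -.002 .03 0 0 .001;-.004 -.002 .042 0 0 .001;-.004 -.002 .042 0 0 .001;-.004 -.002 .042 0 0 .001'
python3 -c "
from h import *
tc()"
```

```text
clock: 46.83
tool_pos: [0.4095, 0.2288, 0.0926]
orientation: [179.9, 0.0, -71.8]
force: [1.3, 0.7, 12.9]
opening: 0.0111
gripper_force: 30.0
tote [-0.0933  0.088   0.0926] [179.9   0.  -71.8] F [ 1.5  0.2 12.9] 46.8333
```

```bash

python3 -m inch '0 0 0 0 0 .04;0 0 0 0 0 .08;0 0 0 0 0 .12;0 0 0 0 0 .16;0 0 0 0 0 .2;0 0 0 0 0 .24;0 0 0 0 0 .245'
python3 -m inch '0 0 0 0 0 .04;0 0 0 0 0 .08;0 0 0 0 0 .12;0 0 0 0 0 .16;0 0 0 0 0 .2;0 0 0 0 0 .24;0 0 0 0 0 .245;0 0 0 0 0 .245'
python3 -m inch '0 0 0 0 0 0;0 0 0 0 0 0;0 0 0 0 0 0;0 0 0 0 0 0;0 0 0 0 0 0' .1
python3 -m inch '0 0 -.07 0 0 0;0 0 -.16 0 0 0;0 0 -.25 0 0 0;0 0 -.35 0 0 0;0 0 -.4 0 0 0;0 -.3 -.4 0 0 0;0 -.3 -.4 0 0 0;0 -.3 -.4 0 0 0'
python3 m5.py c5
```

```text
clock: 47.42
tool_pos: [0.4085, 0.2288, 0.0925]
orientation: [179.9, -0.0, -116.4]
force: [-6.3, 3.2, 16.9]
opening: 0.0114
gripper_force: 30.0
clock: 48.08
tool_pos: [0.408, 0.2296, 0.0925]
orientation: [179.8, -0.1, -160.1]
force: [-10.9, 7.8, 18.3]
opening: 0.0116
gripper_force: 30.0
clock: 48.5
tool_pos: [0.4081, 0.2273, 0.091]
orientation: [-179.9, -0.3, -160.1]
force: [0.4, -0.3, -0.4]
opening: 0.0373
gripper_force: 0.0
clock: 49.17
tool_pos: [0.4397, 0.1398, 0.2115]
orientation: [-180.0, -0.2, -160.2]
force: [1.0, 0.2, -0.6]
opening: 0.0391
gripper_force: 0.0
tote [-0.0922 -0.0055  0.2113] [-180.    -0.2 -160.3] F [-0.2 -0.7  0. ] 49.2167
left_wing [362.8 182.9] 0.6 [-0.0984  0.0855  0.106 ]
right_wing [175.5 177.4] 0.77 [-0.0986 -0.0786  0.106 ]
lid_edge [267.1 158.1] 0.73 [-0.1119  0.0017  0.076 ]
lid_hinge [257.6 324.9] 0.98 [ 0.0806 -0.0016  0.076 ]
orange [173.6 178. ] 522 cen [-0.0999 -0.0782] len [np.float64(0.0125), np.float64(0.0333)] dir from +y, clockwise 88.3
orange [362.1 185.1] 541 cen [-0.0983  0.0823] len [np.float64(0.0337), np.float64(0.0134)] dir from +y, clockwise -91.6
```

View pics/c5.png

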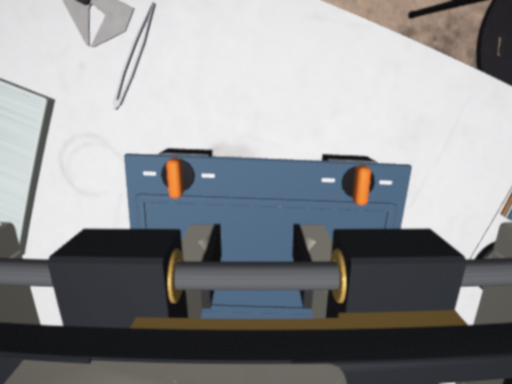

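Both wings, at (175,179) and (363,186), stand crosswise to their dashes and sit low. I'm handing in.

```bash
python3 -c "
from plant import *
print(close_job())"
```

```text
the job is handed in; nothing more can be done
None
```

I put all five parts in the tote, shut the lid, locked both catches by a quarter turn and handed the job in after about 49 s; no verdict was reported back.

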